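File the loose parts case beside its twin in a packed sloping rack

ROBOT

A 7-joint arm with a two-finger parallel gripper is mounted at the origin on the work surface. World frame = base frame: x ahead of the robot, y to its left, z up, the work surface at z = 0. Lengths are in mm, angles in degrees, forces in N, time in s.
With the tool pointing down it reaches from about 350 to 900 mm from the base axis. Payload 19.9 kg.
Tool frame: the origin (TCP) lies midway between the tips of the shut fingers; the grasp point (between the pads) lies env.pinch_z behind it (env.pinch_z is the distance from the TCP to the grasp point, in mm); z points along the fingers, x is the direction in which the jaws open and shut, and the axes are right-handed (so a half turn about z gives the same grasp; the last joint's range is limited). The gripper opens to 94 mm and grips with 3 to 60 N. Pads are 16 mm wide; open, the fingers measure 119 mm over their backs; the gripper's body (75 mm by 177 mm) begins 78 mm behind the grasp point.
Start: joints at [72.737, 23.915, -0.59, 92.452, 0.269, 63.638, -3.037], TCP at [160.549, -604.006, 205.425] pointing down, gripper open.
Joint ranges: [-161.28, 161.28], [-22.2, 115.67], [-73.04, 71.86], [3.21, 147.25], [-68.34, 248.33], [10.77, 114.83], [-161.83, 161.83]. Speed limits (degrees/s): [108.29, 108.29, 136.94, 136.94, 172.46, 172.46, 172.46].

INTERFACE

Orientations are given as [roll, pitch, yaw] about the fixed x, y, z axes, in that order (R = Rz(yaw) Ry(pitch) Rx(roll)).
In Python, from station import env gives the robot as it stands.
- The arm moves only by the tool play_rows, never from a script. Its argument "rows" is a list of rows, each a list of 7 numbers: the turn, a rotation vector about the tool's x, y, z in degrees, then the shift along the tool's x, y, z in cm, then the closure, from -1 (fully open) to 1 (shut), so that 0 is half open. A call has exactly 5 rows; each row is the pose to reach, as a shift and turn from the pose commanded when the call began, along the tool's axes at that moment; what a row does not reach only later rows make up. A row lasts 1/10 s, in which the tool goes at most 50 mm and 8.59 degrees, less where a joint would pass 70% of its speed; a pose out of reach is approached as far as the arm can. A call with a gripper value outside its range is refused whole. The fingers move at their own pace and stop on an object; "force" is the grip in N (left out, the last holds). Time passes only in rows, so rows that repeat a pose let the fingers close, or fill a call up. It gives the time, the measured TCP pose, the force and the opening at its end, in the units of the state.
- env.get_state(): the state, without advancing time (a new reading comes with each control period).
- env.read_camera(name): name is "scene" or "top" or "wrist"; returns a dict with "img" (384x512x3 uint8, red, green, blue), "mtx" (3x3 intrinsics, pixels), "dist" ([k1, k2, p1, p2, k3] as OpenCV has them; the pictures are not rectified), "camera_from_world" (4x4, takes a point from world to camera coordinates). Camera axes: x right, y up, looking along -z (the intrinsics and any distortion apply to the point x, -y, -z); pixel columns grow to the right and rows downward; lengths in mm; the calibration is good to about 2 mm. A picture is of the moment at which its call begins. There is no depth.
- env.job_done(): hands the job in, once; it reports no verdict.
The state is a dict: "time_s": time; "joint_pos": joint angles; "qvel": joint speeds; "joint_torque": joint torques, N m; "eef_pos": TCP position; "orientation": TCP orientation; "wrist_force": force on the tool from outside, world axes, zero at the start; "wrist_torque": the same for the moment, N m; "grip_width": finger opening in mm.
Only numpy, scipy, OpenCV 4.12 (cv2) and the standard library are available. Lean on these libraries where they do the work, as an engineer would, in place of code of your own. Each camera call takes 0.05 s, during which the arm holds its last target. There are 200 camera calls.

TASK

The parts case left standing on the shelf belongs in the sloping rack, right beside its twin, the row case of the same length, on either side of it with no other case between them. Slide the packed cases apart along the rack to make room, without lifting any of them out, and set the loose case in so that all five stand fully down on the rack floor, square in the row, grip bars up, each with an end at or near the front lip. Leave the other things on the shelf as they are.

Things in the scene. Friction and masses are not known exactly. Their poses are not given: they have to be found in the camera images.
- deck: Sloping floor of the fixed metal rack that holds the row. Origin: middle of its low front edge, at the inside of the front lip, 20 mm above the shelf top. x runs 169 mm up the slope, away from the robot, 30 degrees above level; y runs level along the row (to the robot's left); z is square to the floor, so it leans 30 degrees from vertical towards the robot. Place and yaw vary.
- rack: The same rack's base (origin at shelf level, z up; the deck origin is 80 mm in front of it, at x = -80 mm). In the deck's frame the inner faces of the side walls are at y = -108 and +108 mm; the walls are 6 mm thick and 60 mm tall along z; the front lip is 6 mm thick and 25 mm tall; the back and top are open. The supports under the deck lie below it.
- loose_case: Grey plastic parts case standing alone, upright, on the shelf left or right of the rack. Body 105 (own x) x 40 (y) x 80 mm (z); on the middle of its top a grip bar 60 (x) x 14 (y) mm, 44 mm high, so its top is 124 mm above the foot. Origin: centre of the underside. Both ends are alike: either may face the lip. 0.16 to 0.33 kg.
- case_80: Row case, loose on the rack floor: 80 mm long (own x, up the slope), 40 thick (y, along the row), 80 tall (z); same grey plastic and grip bar (60 x 14, 44 high) on the middle of its top, 40 mm along x from the origin. Origin: middle of the lower front edge, by the lip. The four stand in any order, gaps about 1 to 21 mm, all gaps with the walls 56 mm. 0.2 to 0.3 kg.
- case_105: Row case, loose on the rack floor: 105 mm long (own x, up the slope), 40 thick (y, along the row), 80 tall (z); same grey plastic and grip bar (60 x 14, 44 high) on the middle of its top, 52.5 mm along x from the origin. Origin: middle of the lower front edge, by the lip. Twin of the loose case. The four stand in any order, gaps about 1 to 21 mm, all gaps with the walls 56 mm. 0.2 to 0.3 kg.
- case_130: Row case, loose on the rack floor: 130 mm long (own x, up the slope), 40 thick (y, along the row), 80 tall (z); same grey plastic and grip bar (60 x 14, 44 high) on the middle of its top, 65 mm along x from the origin. Origin: middle of the lower front edge, by the lip. The four stand in any order, gaps about 1 to 21 mm, all gaps with the walls 56 mm. 0.2 to 0.3 kg.
- case_155: Row case, loose on the rack floor: 155 mm long (own x, up the slope), 40 thick (y, along the row), 80 tall (z); same grey plastic and grip bar (60 x 14, 44 high) on the middle of its top, 77.5 mm along x from the origin. Origin: middle of the lower front edge, by the lip. The four stand in any order, gaps about 1 to 21 mm, all gaps with the walls 56 mm. 0.2 to 0.3 kg.
- chock: Bystander: red plastic wheel chock, stepped wedge about 115 x 70 x 75 mm, on the side of the rack where the loose case is not. Origin: centre of the underside.
- torch: Bystander: yellow LED work torch with a black press button, lying along its own x, 175 mm long, 60 mm wide, 50 mm tall, behind and beside the rack. Origin: underside, near the middle.
- grease_tin: Bystander: closed round steel tin, 90 mm across, 90 mm tall, behind and beside the rack. Origin: centre of the underside.
- mallet: Bystander: rubber mallet lying along x, about 220 mm long, on the far left of the loose things. Origin: underside.
- jar: Bystander: closed glass jar, 72 mm across, 100 mm tall, on the far right. Origin: centre of the underside.
- nut_key: Bystander: chrome locking wheel nut key, 80 mm long, 26 mm thick, lying in the shallow drip tray (120 x 240 x 35 mm) between robot and rack. Origin: underside, middle.
- spray_bottle: Bystander: closed green spray bottle, 76 mm across, 215 mm tall, upright on the far right of the loose things. Origin: centre of the underside.
Things that resemble listed ones, but are neither listed nor needed, are in the scene too. Leave any blue or orange look-alike of the case_105 alone. What is shaped like the case_130 but pink or turquoise is not meant.

How it is judged:
By the outcome, as a careful person would: the job done as asked, in the order asked, and still so for the second after the job is handed in, with the robot touching nothing.
It also fails if it takes over 58 s, if anything falls off the work surface, if the arm or the gripper's body presses on something with over 40 N, if the wrist force passes 120 N, or if a joint passes its speed limit or range.

## Working session

There is one attempt and no reset: what is moved stays moved. The work goes in short steps, Python scripts to look and compute and a tool call to move; the robot and the scene stay as the last step left them, time stands still between calls to the robot, and variables do not carry over. Pictures are saved under pics/ and viewed, about 8 in all and at most 12, crops included, and the job is handed in when it is done.

Besides the shell and the picture viewer there is one more tool, called after "Request:" as a command line: name --pt "numbers of a row" for each row, then --argument value for the rest. play_rows: Moves the arm, as the interface text tells. Its arguments: {"type":"object","properties":{"rows":{"type":"array"},"force":{"type":"number"}},"required":["rows"]}

```bash
ls; mkdir -p pics
python3 - <<'E'
from station import env
import cv2,pickle
print(env.get_state(), env.pinch_z)
d={}
for n in("scene","top"):
    c=env.read_camera(n);d[n]=c
    print(n,c["mtx"],c["dist"],c["camera_from_world"])
    cv2.imwrite(f"pics/{n}0.png",cv2.resize(c["img"][:,:,::-1],(800,600),interpolation=cv2.INTER_CUBIC))
pickle.dump(d,open("c0.pkl","wb"))
E
```

```text
pics
{'time_s': 0.0, 'joint_pos': array([72.73590621, 23.94673079, -0.59225141, 92.48569808,  0.26999457,
       63.63872871, -3.03591032]), 'qvel': array([ 0.00170911,  0.07238841,  0.13609067, -0.07321152, -0.0872783 ,
       -0.05157273,  0.01335998]), 'joint_torque': array([-3.75305908e-04, -8.51258898e+01,  6.38480298e-01, -4.25988293e+01,
       -4.88422404e-02,  1.87409454e-02,  1.20291770e-04]), 'eef_pos': array([ 160.46855844, -603.65183007,  204.8381168 ]), 'orientation': array([ 1.79994918e+02,  6.95999948e-02, -7.51103642e+01]), 'wrist_force': array([ 0.06747845, -1.06640838, -0.27016564]), 'wrist_torque': array([-0.03888752, -0.03950593,  0.02209985]), 'grip_width': 94.14031211604588} 18.8
scene [[498.4054194    0.         255.86187702]
 [  0.         498.4054194  194.73506529]
 [  0.           0.           1.        ]] [-0.08055047  0.          0.          0.          0.        ] [[ 2.83157854e-01  9.58964183e-01 -1.44680952e-02 -1.08269098e+02]
 [-7.56539100e-01  2.32607866e-01  6.11180964e-01  3.77389425e+02]
 [ 5.89466047e-01 -1.62115010e-01  7.91358644e-01 -2.18903937e+03]
 [ 0.00000000e+00  0.00000000e+00  0.00000000e+00  1.00000000e+00]]
top [[428.72272249   0.         261.30188105]
 [  0.         428.72272249 188.05947826]
 [  0.           0.           1.        ]] [-0.06724728  0.          0.          0.          0.        ] [[-1.07090486e-02 -9.99919940e-01 -6.74012875e-03 -3.24889962e+01]
 [ 9.94905352e-01 -1.13305869e-02  1.00174642e-01 -5.28096466e+02]
 [-1.00242992e-01 -5.63301506e-03  9.94947040e-01 -1.36917387e+03]
 [ 0.00000000e+00  0.00000000e+00  0.00000000e+00  1.00000000e+00]]
```

View pics/top0.png

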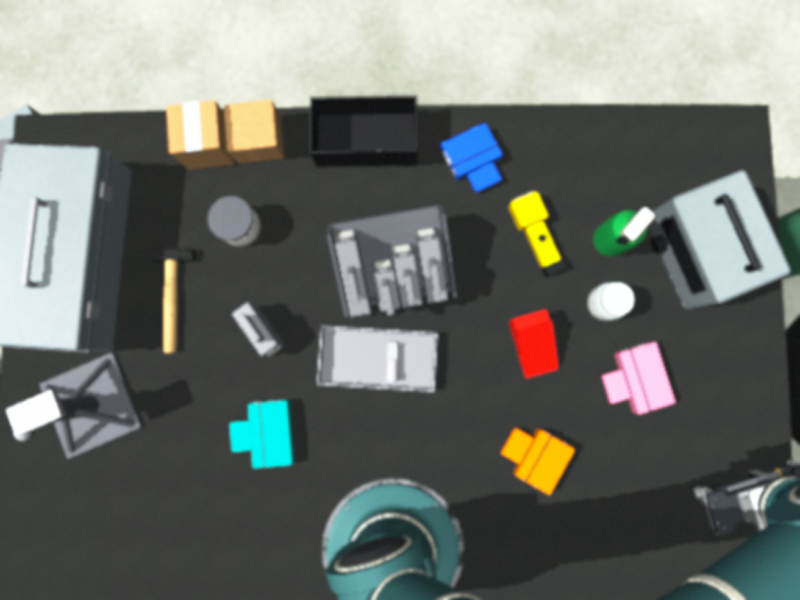

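View pics/scene0.png

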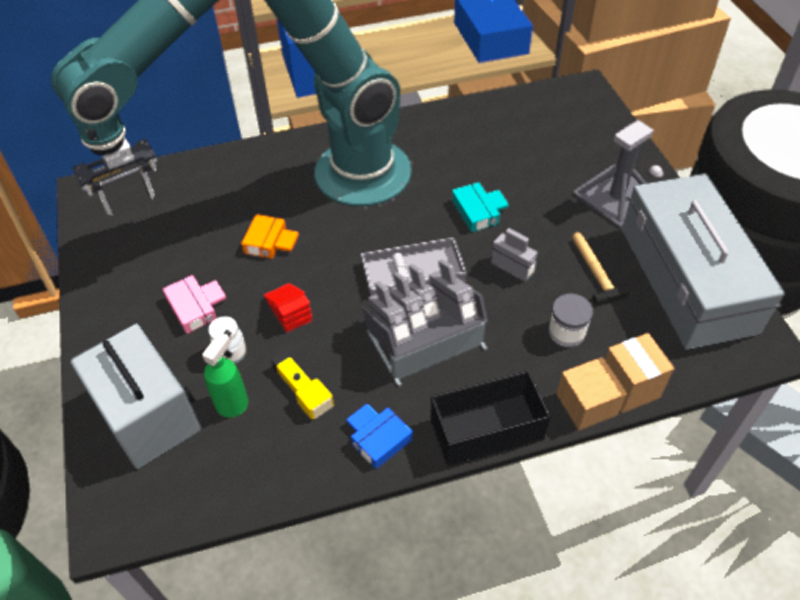

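The top picture shows the rack at (390,265) with four grey cases. A grey case stands alone at (257,330), left of the rack, and the red chock is on the right at (535,343). Other case-shaped things are blue (472,155), orange (540,460), pink (640,378) and turquoise (263,433). All of these are coloured, so only the grey one fits. I'll confirm it with an enlarged crop.

Run:
```python
import cv2,pickle,numpy as np
d=pickle.load(open("c0.pkl","rb"))
a=d["top"]["img"][120:260,140:300,::-1]; b=d["scene"]["img"][140:250,220:350,::-1]
a=cv2.resize(a,None,fx=4,fy=4,interpolation=cv2.INTER_CUBIC)[:, :]
b=cv2.resize(b,None,fx=4,fy=4,interpolation=cv2.INTER_CUBIC)
a=cv2.resize(a,(430,376),interpolation=cv2.INTER_AREA) if 0 else a
cv2.imwrite("pics/top1.png",a)
cv2.imwrite("pics/sc1.png",b)
```

```text
(no output)
```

View pics/top1.png

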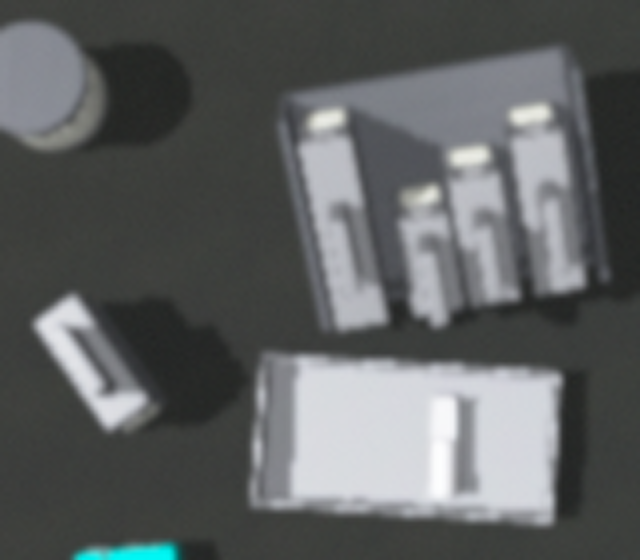

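The crop confirms that the row order from the left is 155, 80, 105, 130. The loose grey case is at crop pixel (97,362). The 105 is the third row case, so the new slot goes between 80 and 105 or between 105 and 130. I'll do a rough measurement first, then look with the wrist camera.

```bash
cat > h.py <<'E'
import numpy as np,cv2
from scipy.spatial.transform import Rotation as R
def ray(c,px):
    p=cv2.undistortPoints(np.array([[px]],float),c["mtx"],np.array(c["dist"]))[0,0]
    T=c["camera_from_world"]; Rt=T[:3,:3].T
    return -Rt@T[:3,3], Rt@np.array([p[0],-p[1],-1.])
def onplane(c,px,p0,n):
    o,d=ray(c,px); return o+d*(np.dot(np.array(p0)-o,n)/np.dot(d,n))
def onz(c,px,z): return onplane(c,px,(0,0,z),np.array([0,0,1.]))
def proj(c,P):
    T=c["camera_from_world"]; q=T[:3,:3]@np.array(P,float)+T[:3,3]
    q=np.array([[[q[0],-q[1],-q[2]]]])
    return cv2.projectPoints(q,np.zeros(3),np.zeros(3),c["mtx"],np.array(c["dist"]))[0].ravel()
def deckR(yaw): return R.from_euler("ZY",[yaw,-30],degrees=True).as_matrix()
def toolR(st): return R.from_euler("xyz",st["orientation"],degrees=True).as_matrix()
def rel(st,P,Rt):
    """shift (cm) and rotvec (deg) in tool axes from current pose to TCP P, orientation matrix Rt"""
    R0=toolR(st); return np.round(R0.T@(np.array(P)-st["eef_pos"])/10,2), np.round(R.from_matrix(R0.T@Rt).as_rotvec(degrees=True),1)
E
python3 - <<'E'
from h import *; import pickle
d=pickle.load(open("c0.pkl","rb"));c=d["top"]
f=lambda u,v,z:(np.round(onz(c,(140+u/4,120+v/4),z)))
print("loose",[f(*p,80) for p in((35,322),(75,293),(158,405),(110,430))], "bar", f(67,340,124),f(105,388,124))
print("rack back LR",f(282,95,156),f(567,50,156),"front",f(322,325,72),f(605,280,72))
E
```

```text
loose [array([487., 315.,  80.]), array([510., 284.,  80.]), array([421., 218.,  80.]), array([402., 255.,  80.])] bar [470. 279. 124.] [433. 249. 124.]
rack back LR [650. 111. 156.] [ 681. -102.  156.] front [483.  90.  72.] [ 516. -133.   72.]
```

Run:
```python
from station import env; from h import *
st=env.get_state(); c=env.read_camera("wrist"); T=c["camera_from_world"]; R0=toolR(st)
print("cam in tool", R0.T@(-T[:3,:3].T@T[:3,3]-st["eef_pos"]), "axes", np.round(R0.T@T[:3,:3].T,2), c["mtx"],c["dist"])
print(R0)
print(rel(st,(440,20,430),R.from_euler("xyz",[180,0,10],degrees=True).as_matrix()))
```

```text
cam in tool [  -0.45268543  -76.7967281  -180.04361164] axes [[ 1.    0.    0.  ]
 [ 0.   -0.96 -0.27]
 [ 0.    0.27 -0.96]] [[333.80874668   0.         262.94930561]
 [  0.         333.80874668 191.17717865]
 [  0.           0.           1.        ]] [-0.09966156  0.          0.          0.          0.        ]
[[ 2.56922312e-01 -9.66431990e-01 -3.66750620e-04]
 [-9.66431485e-01 -2.56922555e-01  9.93128026e-04]
 [-1.05401720e-03  9.92825974e-05 -9.99999440e-01]]
(array([-53.12, -43.04, -22.46]), array([ -0. ,   0.1, -85.1]))
```

Request:
play_rows --pt "0 0 -8.5 -3.5 -2.9 -2.5 -1" --pt "0 0 -17 -7 -5.8 -5 -1" --pt "0 0 -25.5 -10.5 -8.7 -7.5 -1" --pt "0 0 -34 -14 -11.6 -10 -1" --pt "0 0 -42.5 -18 -14.5 -12.5 -1"

```text
time_s: 0.65
eef_pos: [250.8, -401.7, 325.5]
orientation: [180.0, 0.0, -32.3]
wrist_force: [-0.4, 0.2, 0.9]
grip_width: 94.2
```

Run:
```python
from station import env; from h import *
st=env.get_state(); print(st["eef_pos"],st["orientation"],st["joint_pos"],st["time_s"])
print(rel(st,(440,20,430),R.from_euler("xyz",[180,0,10],degrees=True).as_matrix()))
```

```text
[ 250.78196181 -401.69452365  325.45014316] [ 1.79980726e+02  6.76159678e-03 -3.22543392e+01] [ 66.25698268   2.83686122 -12.4231751  103.41898652   0.65650123
  73.81067226  21.41118294] 0.65
(array([ -6.5 , -45.76, -10.47]), array([  0. ,   0. , -42.3]))
```

Request:
play_rows --pt "0 0 -8.5 -0.7 -4.7 -1.5 -1" --pt "0 0 -17 -1.4 -9.4 -3 -1" --pt "0 0 -25.5 -2 -14 -4.5 -1" --pt "0 0 -34 -2.7 -18.6 -6 -1" --pt "0 0 -42 -3.4 -23.3 -7.5 -1"

```text
time_s: 1.15
eef_pos: [347.4, -187.0, 400.2]
orientation: [180.0, 0.0, 9.7]
wrist_force: [-0.2, 0.1, -0.4]
grip_width: 93.9
```

Run:
```python
from station import env; from h import *
st=env.get_state(); print(st["eef_pos"],st["orientation"],st["joint_pos"],st["time_s"])
print(rel(st,(440,20,430),R.from_euler("xyz",[180,0,10],degrees=True).as_matrix()))
```

```text
[ 347.37024536 -186.95575603  400.19893195] [1.79974301e+02 9.63577757e-03 9.71899097e+00] [ 53.28067411  -8.38353165 -25.46376171 104.02593837  -3.59041213
  83.55758298  38.17690693] 1.15
(array([ 12.62, -18.83,  -2.99]), array([ 0. ,  0. , -0.3]))
```

Request:
play_rows --pt "0 0 0 2.6 -3.8 -0.6 -1" --pt "0 0 0 5.2 -7.6 -1.2 -1" --pt "0 0 0 7.8 -11.4 -1.8 -1" --pt "0 0 0 10.4 -15.2 -2.4 -1" --pt "0 0 0 12.6 -18.8 -3 -1"

```text
time_s: 1.65
eef_pos: [441.2, 19.3, 430.0]
orientation: [180.0, -0.0, 9.4]
wrist_force: [0.3, -1.2, -0.2]
grip_width: 94.5
```

Run:
```python
from station import env; from h import *; import pickle
st=env.get_state(); c=env.read_camera("wrist"); pickle.dump(c,open("w1.pkl","wb"))
print(st["eef_pos"],st["orientation"],st["joint_pos"],st["time_s"])
cv2.imwrite("pics/w1.png",cv2.resize(c["img"][:,:,::-1],(800,600),interpolation=cv2.INTER_CUBIC))
```

```text
[441.18130677  19.26837584 429.95579651] [ 1.79987489e+02 -2.27192962e-02  9.40018577e+00] [ 41.6069281   -2.81558391 -45.42509656  95.29854391  -1.99841268
  86.65653696   5.73238038] 1.65
```

View pics/w1.png

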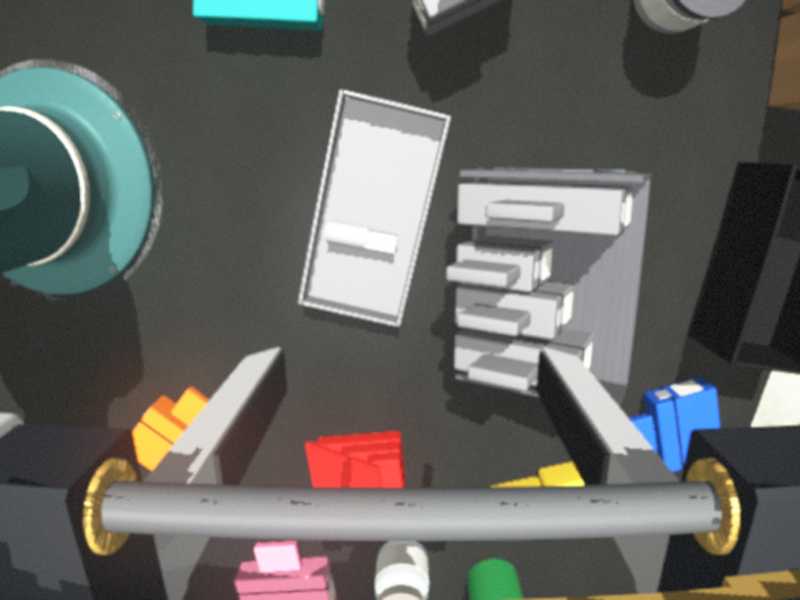

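The wrist view shows the row from the left wall (v≈175) downward: 155 at (540,205), 80 at (495,265), 105 at (510,310), 130 at (520,360). I'll enlarge it to measure.

Run:
```python
import pickle,cv2
c=pickle.load(open("w1.pkl","rb"))
cv2.imwrite("pics/w1c.png",cv2.resize(c["img"][100:260,280:430,::-1],(562,600),interpolation=cv2.INTER_CUBIC))
```

```text
(no output)
```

View pics/w1c.png

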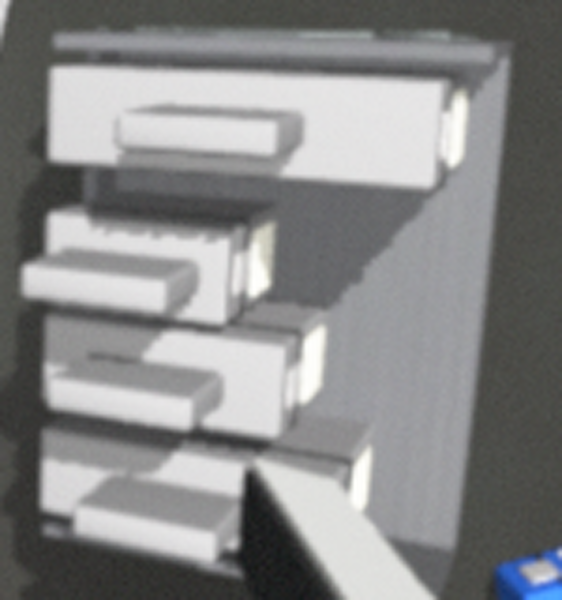

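```bash
cat > fit.py <<'E'
from h import *; import pickle
from scipy.optimize import least_squares
c=pickle.load(open("w1.pkl","rb"))
q=lambda u,v:np.array([280+u/3.75,100+v/3.75])
L=[155,80,105,130]
# (case, x end, side, px)
obs=[(0,0,1,50,67),(0,1,1,447,82),(0,0,-1,48,162),(0,1,-1,435,188),(1,0,1,47,210),(1,1,1,238,222),(1,0,-1,47,310),(1,1,-1,226,325),
(2,0,-1,43,403),(2,1,-1,280,437),(2,1,1,290,333),(3,0,1,42,428),(3,0,-1,40,512)]
bars=[(0,-1,-1,118,147),(0,1,-1,280,155),(1,-1,-1,22,295),(1,1,-1,170,310),(2,-1,-1,48,405),(2,1,-1,192,428),(3,-1,-1,76,537),(3,1,-1,214,560)]
def D(p,P): return np.array([p[0],p[1],20])+deckR(p[2])@np.array(P,float)
def res(p):
    r=[]
    for i,e,s,u,v in obs: r+=list(proj(c,D(p,(e*L[i],p[3+i]+20*s,80)))-q(u,v))
    for i,e,s,u,v in bars: r+=list(proj(c,D(p,(L[i]/2+30*e,p[3+i]+7*s,124)))-q(u,v))
    for (x,y,z),u,v in[((169,114,60),510,42),((169,108,60),492,62)]: r+=list(proj(c,D(p,(x,y,z)))-q(u,v))
    return np.array(r)
s=least_squares(res,[500,-20,8,80,20,-20,-70],loss="soft_l1")
if __name__=="__main__":
    print(np.round(s.x,1)); print(np.round(res(s.x).reshape(-1,2)*3.75))
    np.save("deck.npy",s.x)
E
python3 fit.py
```

```text
[534.6 -15.5   9.6  81.8  22.  -21.1 -74.9]
[[  0.  -3.]
 [ -0.  -4.]
 [  1.  -0.]
 [  2.   2.]
 [  1.  -1.]
 [ -5.   3.]
 [ -1.  -9.]
 [  2.  -1.]
 [  1.  -6.]
 [  2.  -1.]
 [ -1.   7.]
 [  1.  -1.]
 [  1.  -1.]
 [ -2.   1.]
 [ -2.   3.]
 [  0.  -0.]
 [ -2.   3.]
 [  1.  -1.]
 [  2.   1.]
 [ -2.  -2.]
 [  3.   7.]
 [-13.   2.]
 [  4.  -2.]]
```

The fit is within about 1 px. Case centres are at y = 81.8 (155), 22 (80), -21.1 (105) and -74.9 (130), and the gaps sum to 56. My plan is to grip the 80 by its bar ends and slide it left until it pushes the 155 towards the wall. Then I'll grip the 105 and slide it right, pushing the 130. That opens a slot of about 50 mm at y≈0, between 80 and 105.

```bash
cat > go.py <<'E'
# usage: go.py x y z [deck frame TCP target] -> tool-axes move
import sys; from station import env; from h import *
p=np.load("deck.npy"); st=env.get_state(); Rd=deckR(p[2])
cur=Rd.T@(st["eef_pos"]-[p[0],p[1],20])
print("t",st["time_s"],"deck TCP",np.round(cur,1),"q",np.round(st["joint_pos"]),"F",np.round(st["wrist_force"],1),"w",round(st["grip_width"],1))
for a in sys.argv[1:]:
    t=np.array([float(v) for v in a.split(",")])
    print(a,*rel(st,Rd@t+[p[0],p[1],20],Rd@np.diag([1,-1,-1])))
E
python3 go.py 40,22,150
```

```text
t 1.7 deck TCP [132.6  55.3 397.8] q [ 41.  -3. -46.  95.  -2.  87.   5.] F [-2.2  5.5 -2.1] w 93.7
40,22,150 [ 4.31  3.36 26.1 ] [-0.1 29.9  0.1]
```

Request:
play_rows --pt "0 7.5 0 0.8 0.7 4.5 -1" --pt "0 15 0 1.6 1.3 9 -1" --pt "0 22.5 0 2.4 2 13.5 -1" --pt "0 29.9 0 3.2 2.6 18 -1" --pt "0 29.9 0 4 3.1 22.5 -1"

```text
time_s: 2.2
eef_pos: [481.8, -6.0, 222.5]
orientation: [179.7, -30.2, 9.4]
wrist_force: [2.1, -0.5, -0.5]
grip_width: 94.0
```

```bash
python3 go.py 40,22,150 40,22,89
```

```text
t 2.2 deck TCP [ 57.5  18.1 200.6] q [ 40.  -8. -37. 132. -24.  26.  31.] F [ 2.1 -0.5 -0.5] w 94.0
40,22,150 [-1.77 -0.42  5.05] [ 0.4 -0.2 -0.2]
40,22,89 [-1.8  -0.46 11.15] [ 0.4 -0.2 -0.2]
```

Request:
play_rows --pt "0.4 -0.2 -0.2 -0.9 -0.2 2.5 -1" --pt "0.4 -0.2 -0.2 -1.8 -0.45 5 -1" --pt "0.4 -0.2 -0.2 -1.8 -0.45 7.5 -1" --pt "0.4 -0.2 -0.2 -1.8 -0.45 10 -1" --pt "0.4 -0.2 -0.2 -1.8 -0.45 11.1 -1"

```text
time_s: 2.7
eef_pos: [507.9, 1.9, 127.8]
orientation: [179.7, -28.5, 9.8]
wrist_force: [0.4, -0.6, -0.7]
grip_width: 94.0
```

```bash
python3 go.py 40,22,89
python3 - <<'E'
from station import env; import cv2
c=env.read_camera("wrist")
cv2.imwrite("pics/w2.png",c["img"][:,:,::-1])
E
```

```text
t 2.7 deck TCP [ 33.6  21.6 105.1] q [ 43.  10. -47. 134.  19.  12.  -9.] F [ 0.4 -0.6 -0.7] w 94.0
40,22,89 [ 0.69 -0.04  1.59] [0.2 1.5 0.2]
```

View pics/w2.png

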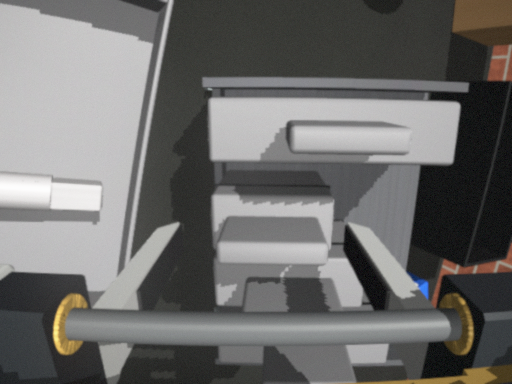

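The picture shows both fingers straddling the 80's bar at (273,240), with the bar centred between the pads in the row direction. Wrist joint 6 is near its limit. I'll finish the approach gently.

Request:
play_rows --pt "0.1 0.5 0.1 0.2 0 0.5 -1" --pt "0.2 1 0.2 0.5 0 1 -1" --pt "0.2 1.5 0.2 0.7 0 1.4 -1" --pt "0.2 1.5 0.2 0.7 0 1.6 -1" --pt "0.2 1.5 0.2 0.7 0 1.6 -1"

```text
time_s: 3.25
eef_pos: [521.2, 3.0, 117.7]
orientation: [180.0, -30.0, 9.5]
wrist_force: [0.2, 0.4, -0.0]
grip_width: 94.0
```

```bash
python3 go.py 40,22,89
```

```text
t 3.25 deck TCP [40.  20.5 89.7] q [ 49.  15. -54. 133.  48.  11. -36.] F [ 0.2  0.4 -0. ] w 94.0
40,22,89 [-0.01 -0.15  0.07] [ 0.1 -0.  -0.1]
```

Request:
play_rows --pt "0 0 0 0 -0.1 0 1" --pt "0 0 0 0 -0.1 0 1" --pt "0 0 0 0 -0.1 0 1" --pt "0 0 0 0 -0.1 0 1" --pt "0 0 0 0 -0.1 0 1" --force 30

```text
time_s: 3.75
eef_pos: [521.1, 4.3, 117.7]
orientation: [180.0, -30.0, 9.5]
wrist_force: [-0.2, 0.3, -1.2]
grip_width: 59.8
```

```bash
python3 go.py 40,46,89
```

```text
t 3.75 deck TCP [40.1 21.8 89.7] q [ 49.  15. -54. 133.  48.  11. -37.] F [-0.2  0.3 -1.2] w 59.8
40,46,89 [-0.02 -2.42  0.07] [ 0.1 -0.  -0. ]
```

Request:
play_rows --pt "0 0 0 0 -0.5 0 1" --pt "0 0 0 0 -1 0 1" --pt "0 0 0 0 -1.5 0 1" --pt "0 0 0 0 -1.9 0 1" --pt "0 0 0 0 -1.9 0 1"

```text
time_s: 4.25
eef_pos: [518.1, 24.0, 117.9]
orientation: [180.0, -30.1, 9.6]
wrist_force: [0.5, -0.5, -2.4]
grip_width: 59.7
```

```bash
python3 go.py 40,46,89.7
```

```text
t 4.25 deck TCP [40.5 41.7 89.7] q [ 44.  14. -52. 134.  51.  11. -43.] F [ 0.5 -0.5 -2.4] w 59.7
40,46,89.7 [-0.05 -0.43 -0.  ] [ 0.  -0.1  0. ]
```

Request:
play_rows --pt "0 0 0 0 -0.15 0 1" --pt "0 0 0 0 -0.25 0 1" --pt "0 0 0 0 -0.35 0 1" --pt "0 0 0 0 -0.43 0 1" --pt "0 0 0 0 -0.43 0 1"

```text
time_s: 4.75
eef_pos: [517.5, 27.2, 117.8]
orientation: [180.0, -30.1, 9.5]
wrist_force: [0.1, -2.5, -1.4]
grip_width: 60.1
```

```bash
python3 go.py 40,46,89.7
```

```text
t 4.75 deck TCP [40.4 45.  89.7] q [ 43.  14. -52. 134.  51.  11. -44.] F [ 0.1 -2.5 -1.4] w 60.1
40,46,89.7 [-0.04 -0.1  -0.  ] [ 0.1 -0.1 -0. ]
```

Request:
play_rows --pt "0 0 0 0 0 0 -1" --pt "0 0 0 0 0 0 -1" --pt "0 0 0 0 0 0 -1" --pt "0 0 0 0 0 -2 -1" --pt "0 0 0 0 0 -4.6 -1"

```text
time_s: 5.25
eef_pos: [503.4, 24.3, 144.2]
orientation: [180.0, -30.1, 9.4]
wrist_force: [-0.2, -0.3, 1.3]
grip_width: 93.5
```

```bash
python3 go.py 52,-21,135 52,-21,89.7
```

```text
t 5.25 deck TCP [ 41.1  44.5 119.7] q [ 58.  10. -66. 134.  32.  13. -25.] F [-0.2 -0.3  1.3] w 93.5
52,-21,135 [ 1.1   6.55 -1.52] [ 0.1 -0.1 -0.1]
52,-21,89.7 [1.09 6.54 3.01] [ 0.1 -0.1 -0.1]
```

The bars all fit between the open fingers, so I can cross over to the 105 at this height.

Request:
play_rows --pt "0 0 0 0.4 1.5 0 -1" --pt "0 0 0 0.6 3 0 -1" --pt "0 0 0 0.8 4.5 0 -1" --pt "0 0 0 1.1 6 0.5 -1" --pt "0 0 0 1.1 6.55 1 -1"

```text
time_s: 5.75
eef_pos: [529.5, -41.3, 141.1]
orientation: [179.9, -30.2, 9.2]
wrist_force: [0.3, -0.2, -0.4]
grip_width: 94.1
```

```bash
python3 go.py 52.5,-21,89.7
```

```text
t 5.75 deck TCP [ 52.5 -24.5 109.5] q [ 65.  17. -65. 131.  33.  14. -16.] F [ 0.3 -0.2 -0.4] w 94.1
52.5,-21,89.7 [-0.01 -0.36  1.98] [ 0.3 -0.2 -0.3]
```

Request:
play_rows --pt "0.1 -0.1 -0.1 0 -0.2 0.5 -1" --pt "0.2 -0.2 -0.3 0 -0.36 1.2 -1" --pt "0.3 -0.2 -0.3 0 -0.36 1.98 -1" --pt "0.3 -0.2 -0.3 0 -0.36 1.98 -1" --pt "0.3 -0.2 -0.3 0 -0.36 1.98 -1"

```text
time_s: 6.25
eef_pos: [537.9, -33.8, 124.0]
orientation: [-179.9, -29.9, 9.7]
wrist_force: [-0.1, -0.4, -0.3]
grip_width: 93.8
```

```bash
python3 go.py 52.5,-21,89.7;  python3 - <<'E'
from station import env; import cv2
c=env.read_camera("wrist")
cv2.imwrite("pics/w3.png",c["img"][:,:,::-1])
E
```

```text
t 6.25 deck TCP [ 52.2 -18.6  89.9] q [ 57.  18. -57. 130.  39.  13. -22.] F [-0.1 -0.4 -0.3] w 93.8
52.5,-21,89.7 [0.03 0.24 0.02] [-0.1  0.1  0.1]
```

View pics/w3.png

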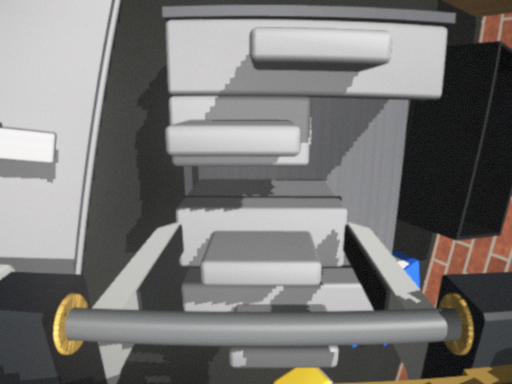

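The 155 and 80 (bars at (320,45) and (232,138)) now stand close together and square. The fingers straddle the 105's bar at (262,258).

Request:
play_rows --pt "0 0 0 0 0.2 0 -1" --pt "0 0 0 0 0.2 0 1" --pt "0 0 0 0 0.2 0 1" --pt "0 0 0 0 0.2 0 1" --pt "0 0 0 0 0.2 0 1"

```text
time_s: 6.8
eef_pos: [538.2, -36.3, 124.2]
orientation: [-180.0, -30.0, 9.7]
wrist_force: [-0.7, -0.1, 0.3]
grip_width: 65.5
```

Request:
play_rows --pt "0 0 0 0 0.1 0 1" --pt "0 0 0 0 0.5 0 1" --pt "0 0 0 0 0.9 0 1" --pt "0 0 0 0 1.3 0 1" --pt "0 0 0 0 1.3 0 1"

```text
time_s: 7.3
eef_pos: [540.4, -49.4, 124.0]
orientation: [-179.9, -30.0, 9.6]
wrist_force: [-4.4, 2.2, 3.5]
grip_width: 59.8
```

```bash
python3 go.py 52.5,-46,89.7
```

```text
t 7.3 deck TCP [ 52.1 -34.4  90.1] q [ 60.  19. -59. 130.  38.  13. -19.] F [-4.4  2.2  3.5] w 59.8
52.5,-46,89.7 [0.04 1.16 0.03] [-0.1  0.   0.1]
```

Request:
play_rows --pt "0 0 0 0 0.3 0 1" --pt "0 0 0 0 0.6 0 1" --pt "0 0 0 0 0.9 0 1" --pt "0 0 0 0 1.2 0 1" --pt "0 0 0 0 1.2 0 1"

```text
time_s: 7.8
eef_pos: [542.4, -61.0, 124.1]
orientation: [-179.9, -30.0, 9.7]
wrist_force: [-8.6, 3.7, 9.4]
grip_width: 59.7
```

```bash
python3 go.py 52.5,-46,89.7
python3 - <<'E'
from station import env; import cv2,pickle
c=env.read_camera("wrist");pickle.dump(c,open("w4.pkl","wb"))
cv2.imwrite("pics/w4.png",c["img"][:,:,::-1])
E
```

```text
t 7.8 deck TCP [ 52.1 -46.1  90.1] q [ 62.  20. -60. 129.  38.  14. -17.] F [-8.6  3.7  9.4] w 59.7
52.5,-46,89.7 [ 0.04 -0.01  0.04] [-0.1  0.   0.1]
```

View pics/w4.png

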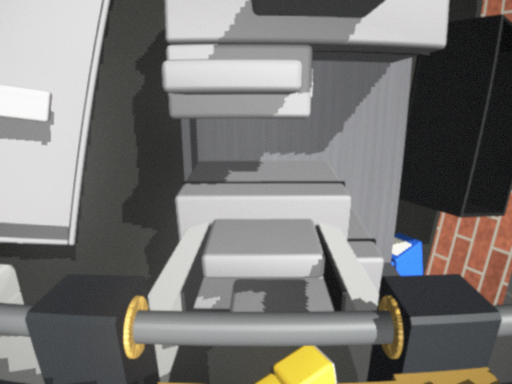

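The slot is open between the 80 (lower edge v≈117) and the 105 (upper edge v≈184). I'll release, and measure the slot from this picture.

Request:
play_rows --pt "0 0 0 0 0 0 -1" --pt "0 0 0 0 0 0 -1" --pt "0 0 0 0 0 0 -1" --pt "0 0 0 0 0 -2 -1" --pt "0 0 0 0 0 -5 -1"

```text
time_s: 8.35
eef_pos: [523.5, -64.5, 156.4]
orientation: [-179.9, -29.8, 9.7]
wrist_force: [-0.3, -0.1, 0.4]
grip_width: 93.4
```

```bash
python3 - <<'E'
from h import *; import pickle
c=pickle.load(open("w4.pkl","rb"));p=np.load("deck.npy");Rd=deckR(p[2]);o=np.array([p[0],p[1],20])
for px in [(172,117),(309,114),(181,184),(343,184),(170,45)]:
    w=onplane(c,px,o+Rd[:,2]*80,Rd[:,2]); print(px,np.round(Rd.T@(w-o),1))
d=pickle.load(open("c0.pkl","rb"))["top"]
E
python3 go.py 60,-46,150
```

```text
(172, 117) [ 0.3 22.8 80. ]
(309, 114) [77.5 24.3 80. ]
(181, 184) [  3.2 -16.3  80. ]
(343, 184) [ 99.2 -16.2  80. ]
(170, 45) [ 1.3 61.5 80. ]
t 8.35 deck TCP [ 51.7 -46.5 127.7] q [ 74.  16. -71. 130.  22.  17.  -1.] F [-0.3 -0.1  0.4] w 93.4
60,-46,150 [ 0.82 -0.05 -2.23] [-0.1  0.2  0.1]
```

Run:
```python
from h import *; import pickle
c=pickle.load(open("w4.pkl","rb"));p=np.load("deck.npy");Rd=deckR(p[2]);o=np.array([p[0],p[1],20])
for n,P in dict(edge_top_f=(0,-26,80),edge_top_b=(105,-26,80),edge_foot_f=(0,-26,0),edge_foot_b=(105,-26,0),barside_low=(22,-39,80),bar_t=(22,-39,124),bar_t2=(22,-53,124),c80=(0,25,80),c80b=(80,25,80),c80foot=(80,25,0)).items(): print(n,np.round(proj(c,o+Rd@np.array(P))))
```

```text
edge_top_f [177. 200.]
edge_top_b [352. 200.]
edge_foot_f [201. 172.]
edge_foot_b [327. 172.]
barside_low [214. 220.]
bar_t [201. 252.]
bar_t2 [203. 278.]
c80 [171. 113.]
c80b [313. 113.]
c80foot [299. 109.]
```

Run:
```python
from station import env; import cv2,pickle
from h import *
c=env.read_camera("wrist");pickle.dump(c,open("w5.pkl","wb"))
cv2.imwrite("pics/w5.png",cv2.resize(c["img"][:,:,::-1],(800,600),interpolation=cv2.INTER_CUBIC))
p=np.load("deck.npy");Rd=deckR(p[2]);o=np.array([p[0],p[1],20])
for n,P in dict(edge_top_f=(0,-26,80),edge_top_b=(105,-26,80),edge_foot_f=(0,-26,0),bar_t=(22,-39,124),bar_t2=(22,-53,124),c80=(0,25,80),c80b=(80,25,80),w130=(130,-67,80)).items(): print(n,np.round(proj(c,o+Rd@np.array(P))*800/512))
```

```text
edge_top_f [298. 287.]
edge_top_b [529. 288.]
edge_foot_f [326. 255.]
bar_t [333. 349.]
bar_t2 [335. 383.]
c80 [292. 172.]
c80b [478. 172.]
w130 [576. 371.]
```

View pics/w5.png

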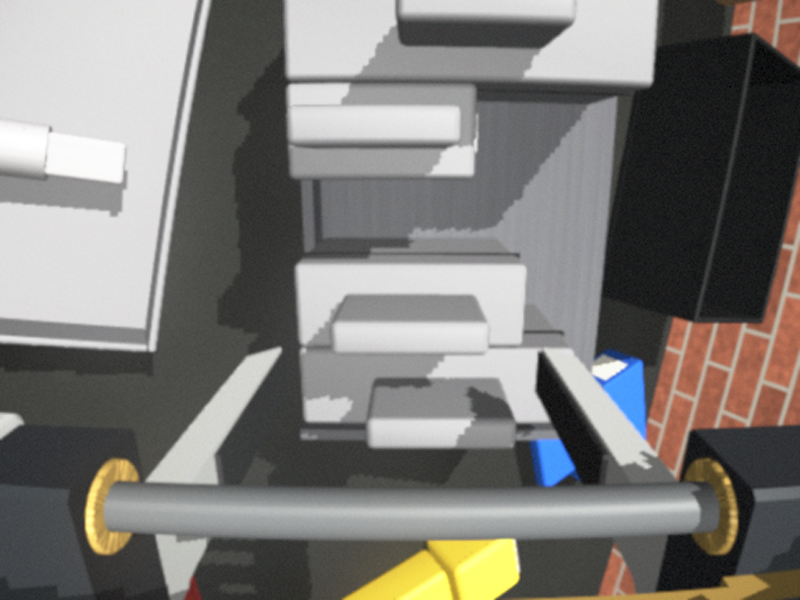

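The 105 sprang back about 10 mm on release: it had rolled in the grip. I'll measure the row again from this picture.

Run:
```python
from h import *; import pickle
c=pickle.load(open("w5.pkl","rb"));p=np.load("deck.npy");Rd=deckR(p[2]);o=np.array([p[0],p[1],20])
for n,px,z in [("80 R edge",(291,178),80),("80 R back",(474,178),80),("105 L front",(297,263),80),("105 L back",(525,265),80),("105 R front",(300,344),80),("105 bar",(335,352),124),("105bar",(487,352),124),("130L",(302,349),80),("130R",(303,423),80),("130 bar",(369,447),124),("130bar",(514,447),124),("80bar",(289,143),124),("80bar",(460,143),124),("155 R",(287,81),80),("155 Rb",(654,89),80)]:
    w=onplane(c,np.array(px)*.64,o+Rd[:,2]*z,Rd[:,2]); print(n,px,np.round(Rd.T@(w-o),1))
```

```text
80 R edge (291, 178) [-0.5 22.6 80. ]
80 R back (474, 178) [78.3 22.4 80. ]
105 L front (297, 263) [  0.2 -14.8  80. ]
105 L back (525, 265) [102.4 -15.6  80. ]
105 R front (300, 344) [ -0.6 -53.4  80. ]
105 bar (335, 352) [ 22.7 -40.2 124. ]
105bar (487, 352) [ 80.1 -40.1 124. ]
130L (302, 349) [  0.2 -55.9  80. ]
130R (303, 423) [ -1.6 -94.7  80. ]
130 bar (369, 447) [ 34.6 -81.  124. ]
130bar (514, 447) [ 92.9 -81.1 124. ]
80bar (289, 143) [  9.5  36.1 124. ]
80bar (460, 143) [ 68.1  35.9 124. ]
155 R (287, 81) [-0.4 62.6 80. ]
155 Rb (654, 89) [154.3  61.   80. ]
```

The 105 slid freely but stopped against the 130, which did not move. I'll grip the 130 itself and slide it right by about 10 mm, then slide the 105 after it.

```bash
python3 go.py 65,-75,110 65,-75,90
```

```text
t 8.4 deck TCP [ 52.4 -46.3 129.4] q [ 75.  16. -71. 130.  20.  17.  -0.] F [2.3 1.4 3.2] w 93.3
65,-75,110 [1.27 2.87 1.93] [-0.1  0.1 -0. ]
65,-75,90 [1.27 2.88 3.93] [-0.1  0.1 -0. ]
```

Request:
play_rows --pt "0 0 0 0.8 1 0.3 -1" --pt "0 0 0 1.27 2 0.6 -1" --pt "0 0 0 1.27 2.88 1.5 -1" --pt "0 0 0 1.27 2.88 2.8 -1" --pt "0 0 0 1.27 2.88 3.9 -1"

```text
time_s: 8.9
eef_pos: [559.6, -89.6, 127.4]
orientation: [180.0, -29.8, 9.6]
wrist_force: [0.5, 0.0, -1.2]
grip_width: 94.1
```

```bash
python3 go.py 65,-75,90
```

```text
t 8.9 deck TCP [ 64.3 -77.2  86.9] q [ 62.  22. -57. 126.  30.  15.  -6.] F [ 0.5  0.  -1.2] w 94.1
65,-75,90 [ 0.07 -0.22 -0.31] [0.  0.2 0. ]
```

Request:
play_rows --pt "0 0.2 0 0.07 -0.2 -0.2 -1" --pt "0 0.2 0 0.07 -0.2 -0.2 1" --pt "0 0.2 0 0.07 -0.2 -0.2 1" --pt "0 0.2 0 0.07 -0.2 -0.2 1" --pt "0 0.2 0 0.07 -0.2 -0.2 1" --force 60

```text
time_s: 9.4
eef_pos: [557.9, -87.4, 131.2]
orientation: [179.9, -30.1, 9.6]
wrist_force: [-0.2, -0.6, -0.2]
grip_width: 65.6
```

Request:
play_rows --pt "0 0 0 0 0 0 1" --pt "0 0 0 0 0.3 0 1" --pt "0 0 0 0 0.6 0 1" --pt "0 0 0 0 0.9 0 1" --pt "0 0 0 0 1.1 0 1"

```text
time_s: 9.9
eef_pos: [559.2, -96.6, 131.0]
orientation: [180.0, -30.0, 9.7]
wrist_force: [-19.7, 8.0, 22.1]
grip_width: 59.5
```

```bash
python3 go.py 65,-87,88
```

```text
t 9.9 deck TCP [ 64.9 -84.1  90.8] q [ 64.  22. -58. 126.  30.  15.  -4.] F [-19.7   8.   22.1] w 59.5
65,-87,88 [0.01 0.3  0.28] [-0.  -0.   0.1]
```

The push-back along the deck normal is about 30 N, so the case is rolling and jamming its leading edge. I'll ease up a few mm to unload it, while keeping it inside the row.

Request:
play_rows --pt "0 0 0 0 0 -0.1 1" --pt "0 0 0 0 0 -0.2 1" --pt "0 0 0 0 0 -0.25 1" --pt "0 0 0 0 0 -0.25 1" --pt "0 0 0 0 0 -0.25 1"

```text
time_s: 10.4
eef_pos: [558.5, -98.1, 133.2]
orientation: [179.9, -30.1, 9.6]
wrist_force: [0.9, -0.2, -2.0]
grip_width: 59.3
```

```bash
python3 go.py 65,-86,93
python3 - <<'E'
from station import env; import cv2,pickle
c=env.read_camera("wrist");pickle.dump(c,open("w6.pkl","wb"))
cv2.imwrite("pics/w6.png",cv2.resize(c["img"][:,:,::-1],(800,600),interpolation=cv2.INTER_CUBIC))
E
```

```text
t 10.4 deck TCP [ 65.1 -85.4  93.1] q [ 65.  22. -59. 126.  29.  16.  -4.] F [ 0.9 -0.2 -2. ] w 59.3
65,-86,93 [-0.01  0.06  0.01] [ 0.  -0.1  0. ]
```

View pics/w6.png

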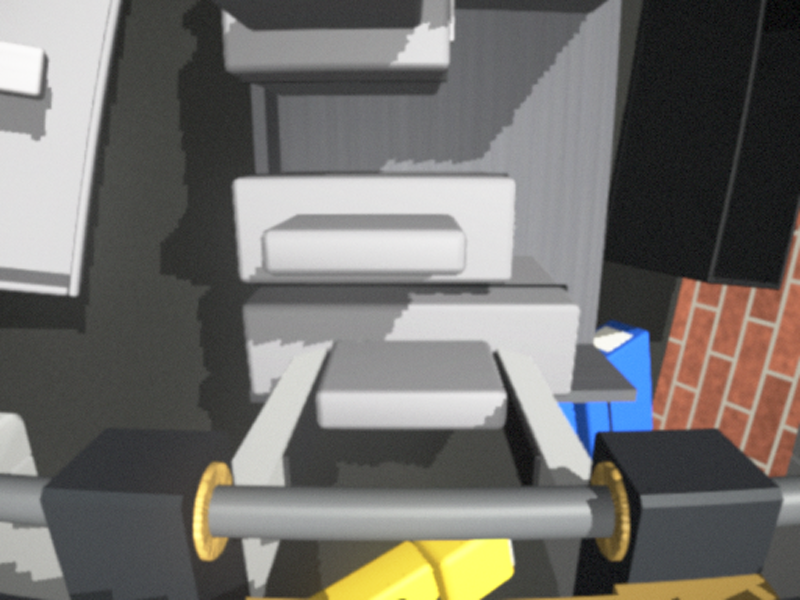

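```bash
cat > pp.py <<'E'
import sys,pickle; from h import *
c=pickle.load(open(sys.argv[1],"rb"));p=np.load("deck.npy");Rd=deckR(p[2]);o=np.array([p[0],p[1],20])
s=float(sys.argv[2])
for a in sys.argv[3:]:
    m,v=a.split(":"); v=[float(t) for t in v.split(",")]
    if m=="p": print(a,np.round(proj(c,o+Rd@np.array(v))*s))
    else: print(a,np.round(Rd.T@(onplane(c,np.array(v[:2])/s,o+Rd[:,2]*v[2],Rd[:,2])-o),1))
E
python3 pp.py w6.pkl 1.5625 p:0,-65.4,80 p:130,-65.4,80 p:0,-105.4,80 p:35,-78.4,124 p:35,-92.4,124 p:169,-108,60 r:245,303,80 r:578,305,80 r:250,393,80 r:318,427,124 r:632,393,60
```

```text
p:0,-65.4,80 [245. 310.]
p:130,-65.4,80 [577. 310.]
p:0,-105.4,80 [254. 403.]
p:35,-78.4,124 [316. 390.]
p:35,-92.4,124 [319. 429.]
p:169,-108,60 [639. 386.]
r:245,303,80 [  0.2 -62.5  80. ]
r:578,305,80 [130.  -63.4  80. ]
r:250,393,80 [  -1.3 -101.    80. ]
r:318,427,124 [ 34.8 -91.5 124. ]
r:632,393,60 [ 166.1 -111.3   60. ]
```

Request:
play_rows --pt "0 0 0 0 0 -0.1 1" --pt "0 0 0 0 0.05 -0.2 1" --pt "0 0 0 0 0.1 -0.2 1" --pt "0 0 0 0 0.1 -0.2 1" --pt "0 0 0 0 0.1 -0.2 1" --force 10

```text
time_s: 10.95
eef_pos: [557.7, -99.3, 134.9]
orientation: [179.9, -30.1, 9.6]
wrist_force: [-0.9, 0.6, -3.0]
grip_width: 59.8
```

```bash
python3 go.py 65,-86,93
python3 - <<'E'
from station import env; import cv2,pickle
c=env.read_camera("wrist");pickle.dump(c,open("w7.pkl","wb"))
g=cv2.cvtColor(c["img"],cv2.COLOR_RGB2GRAY).astype(int)
for f in("w6.pkl","w7.pkl"):
    g=cv2.cvtColor(pickle.load(open(f,"rb"))["img"],cv2.COLOR_RGB2GRAY).astype(int)
    for u in(166,325,345): print(f,u,list(g[180:275,u]))
E
```

```text
t 10.95 deck TCP [ 65.1 -86.4  95.1] q [ 66.  22. -59. 126.  29.  16.  -4.] F [-0.9  0.6 -3. ] w 59.8
65,-86,93 [-0.01 -0.04  0.21] [ 0.  -0.1  0. ]
w6.pkl 166 [np.int64(104), np.int64(70), np.int64(56), np.int64(61), np.int64(71), np.int64(80), np.int64(79), np.int64(83), np.int64(83), np.int64(82), np.int64(81), np.int64(79), np.int64(83), np.int64(86), np.int64(102), np.int64(115), np.int64(126), np.int64(133), np.int64(134), np.int64(144), np.int64(145), np.int64(144), np.int64(146), np.int64(145), np.int64(145), np.int64(145), np.int64(143), np.int64(147), np.int64(145), np.int64(143), np.int64(144), np.int64(143), np.int64(145), np.int64(146), np.int64(146), np.int64(144), np.int64(146), np.int64(142), np.int64(144), np.int64(152), np.int64(180), np.int64(200), np.int64(205), np.int64(205), np.int64(205), np.int64(207), np.int64(204), np.int64(204), np.int64(204), np.int64(201), np.int64(205), np.int64(204), np.int64(204), np.int64(204), np.int64(202), np.int64(205), np.int64(205), np.int64(205), np.int64(204), np.int64(200), np.int64(203), np.int64(201), np.int64(203), np.int6
[... 6855 characters left out ...]
nt64(216), np.int64(213), np.int64(214), np.int64(211), np.int64(213), np.int64(215), np.int64(211), np.int64(213), np.int64(215), np.int64(214), np.int64(217), np.int64(218), np.int64(221), np.int64(220), np.int64(220), np.int64(220), np.int64(219), np.int64(219), np.int64(220), np.int64(220), np.int64(219), np.int64(218), np.int64(220), np.int64(218), np.int64(218), np.int64(219), np.int64(218), np.int64(219), np.int64(219), np.int64(220), np.int64(220), np.int64(219), np.int64(219), np.int64(220), np.int64(218), np.int64(220), np.int64(219), np.int64(217), np.int64(218), np.int64(218), np.int64(219), np.int64(218), np.int64(218), np.int64(218), np.int64(217), np.int64(215), np.int64(218)]
```

The 130 is still slightly rolled in the grip. I'll set it down and release it. After that I'll put the shut fingers low into the slot and push the case sides near the floor, where they can't tip.

Request:
play_rows --pt "0 0 0 0 0.1 0.1 1" --pt "0 0 0 0 0.1 0.3 1" --pt "0 0 0 0 0.1 0.4 1" --pt "0 0 0 0 0.1 0.4 0.2" --pt "0 0 0 0 0.1 0.4 -1"

```text
time_s: 11.5
eef_pos: [560.0, -99.7, 131.6]
orientation: [179.9, -30.1, 9.6]
wrist_force: [-0.8, 0.4, -0.8]
grip_width: 65.0
```

Request:
play_rows --pt "0 0 0 0 0 0 -1" --pt "0 0 0 0 0 -1 -1" --pt "0 0 0 0 0 -2.5 -1" --pt "0 0 0 0 -1 -4 -1" --pt "0 0 0 0 -2 -5 -1"

```text
time_s: 12.0
eef_pos: [531.7, -84.2, 175.3]
orientation: [180.0, -30.1, 9.5]
wrist_force: [0.2, 0.4, -0.4]
grip_width: 94.2
```

```bash
python3 go.py 58,4,135 58,4,45
python3 - <<'E'
from station import env; import cv2,pickle
c=env.read_camera("wrist");pickle.dump(c,open("w8.pkl","wb"))
cv2.imwrite("pics/w8.png",cv2.resize(c["img"][:,:,::-1],(800,600),interpolation=cv2.INTER_CUBIC))
E
```

```text
t 12.0 deck TCP [ 65.3 -67.2 141.6] q [ 79.  16. -72. 127.  15.  20.   7.] F [ 0.2  0.4 -0.4] w 94.2
58,4,135 [-0.73 -7.12  0.66] [ 0.  -0.1 -0. ]
58,4,45 [-0.75 -7.12  9.66] [ 0.  -0.1 -0. ]
```

View pics/w8.png

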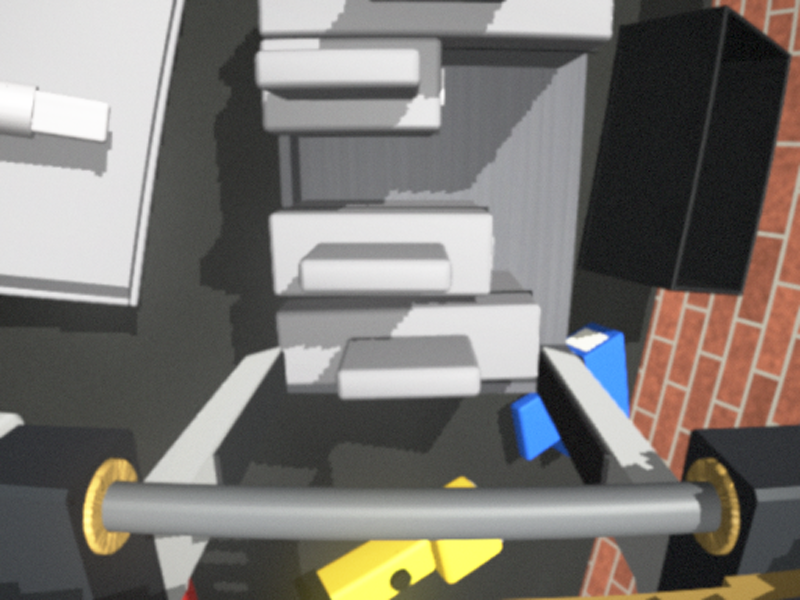

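The view shows the 130's bar at (410,380) with its body now close to the right wall (v≈388). The 105's bar is at (375,272) and the 80's lower edge is at v≈130. I have one picture left, so later checks will be numeric.

```bash
python3 pp.py w8.pkl 1.5625 r:262,131,80 r:440,131,80 r:271,211,80 r:490,213,80 r:302,291,124 r:450,291,124 r:277,306,80 r:540,305,80 r:339,397,124 r:480,396,124 r:538,386,80 r:257,86,124 r:262,38,80
```

```text
r:262,131,80 [-1.8 22.3 80. ]
r:440,131,80 [78.2 21.7 80. ]
r:271,211,80 [  0.2 -13.7  80. ]
r:490,213,80 [101.8 -14.9  80. ]
r:302,291,124 [ 22.2 -40.6 124. ]
r:450,291,124 [ 80.4 -40.7 124. ]
r:277,306,80 [  0.  -59.6  80. ]
r:540,305,80 [127.9 -59.3  80. ]
r:339,397,124 [ 35.  -86.4 124. ]
r:480,396,124 [ 93.9 -86.  124. ]
r:538,386,80 [ 129.9 -102.3   80. ]
r:257,86,124 [  9.3  36.2 124. ]
r:262,38,80 [ 0.3 62.1 80. ]
```

Request:
play_rows --pt "0 0 0 -0.4 -2 0.5 -1" --pt "0 0 0 -0.7 -4 0.7 -1" --pt "0 0 0 -0.75 -6 0.7 0" --pt "0 0 0 -0.75 -7.1 0.8 1" --pt "0 0 0 -0.75 -7.1 1.5 1"

```text
time_s: 12.55
eef_pos: [521.3, -13.2, 158.3]
orientation: [179.8, -30.1, 9.7]
wrist_force: [0.4, -1.0, 0.1]
grip_width: 73.8
```

```bash
python3 go.py 58,4,42
```

```text
t 12.55 deck TCP [ 58.1   4.6 126.2] q [ 63.  11. -65. 131.  18.  15.  -5.] F [ 0.4 -1.   0.1] w 73.8
58,4,42 [-0.03  0.05  8.42] [ 0.1 -0.1  0.2]
```

Request:
play_rows --pt "0 0 0.2 0 0.05 0.5 1" --pt "0 0 0.2 0 0.05 1.5 1" --pt "0 0 0.2 0 0.05 3 1" --pt "0 0 0.2 0 0.05 4.5 1" --pt "0 0 0.2 0 0.05 6 1"

```text
time_s: 13.05
eef_pos: [550.3, -9.6, 106.7]
orientation: [180.0, -30.0, 9.4]
wrist_force: [-0.1, -0.6, 0.6]
grip_width: 33.5
```

```bash
python3 go.py 58,4,42
```

```text
t 13.05 deck TCP [57.6  3.3 66.8] q [ 44.  19. -48. 130.  52.  11. -38.] F [-0.1 -0.6  0.6] w 33.5
58,4,42 [ 0.04 -0.08  2.48] [ 0.1 -0.  -0.1]
```

Request:
play_rows --pt "0 0 0 0 0 1 1" --pt "0 0 0 0 0 2 1" --pt "0 0 0 0 0.1 2.5 1" --pt "0 0 0 0 0.4 2.5 1" --pt "0 0 0 0 0.7 2.5 1"

```text
time_s: 13.55
eef_pos: [563.4, -14.8, 85.8]
orientation: [-179.9, -30.0, 9.4]
wrist_force: [-0.6, 0.3, -0.1]
grip_width: 0.4
```

```bash
python3 go.py 58,-14,42
```

```text
t 13.55 deck TCP [57.6 -4.  42.7] q [ 43.  23. -46. 129.  68.  11. -53.] F [-0.6  0.3 -0.1] w 0.4
58,-14,42 [0.04 1.   0.07] [ 0.  -0.  -0.1]
```

Request:
play_rows --pt "0 0 0 0 0.25 0 1" --pt "0 0 0 0 0.5 0 1" --pt "0 0 0 0 0.75 0 1" --pt "0 0 0 0 1 0 1" --pt "0 0 0 0 1 0 1"

```text
time_s: 14.05
eef_pos: [565.0, -24.8, 85.9]
orientation: [-179.9, -30.1, 9.4]
wrist_force: [-1.0, 2.0, 1.1]
grip_width: 0.6
```

```bash
python3 go.py 58,-16,42
cat > prof.py <<'E'
# prof.py pkl x z y0 y1 : brightness profile along y at deck (x,z), prints edges
import sys,pickle; from h import *
c=pickle.load(open(sys.argv[1],"rb"));p=np.load("deck.npy");Rd=deckR(p[2]);o=np.array([p[0],p[1],20])
g=cv2.GaussianBlur(cv2.cvtColor(c["img"],cv2.COLOR_RGB2GRAY),(3,3),0)
x,z,y0,y1=[float(v) for v in sys.argv[2:6]]
ys=np.arange(y0,y1,1.); pts=np.array([proj(c,o+Rd@np.array([x,y,z])) for y in ys],np.float32)
v=cv2.remap(g,pts[:,0].reshape(1,-1),pts[:,1].reshape(1,-1),cv2.INTER_LINEAR)[0].astype(int)
print("z",z,"x",x," ".join(f"{int(y)}:{a}" for y,a in zip(ys[::2],v[::2])))
E
python3 - <<'E'
from station import env; import pickle
for n in("wrist","top"): pickle.dump(env.read_camera(n),open("a_%s.pkl"%n,"wb"))
E
python3 prof.py a_wrist.pkl 15 80 -70 40;python3 prof.py a_wrist.pkl 95 80 -70 40
```

```text
t 14.05 deck TCP [ 57.6 -14.2  42.9] q [ 45.  24. -48. 129.  67.  11. -50.] F [-1.   2.   1.1] w 0.6
58,-16,42 [0.04 0.18 0.09] [ 0.  -0.1 -0.2]
z 80.0 x 15.0 -70:72 -68:72 -66:71 -64:72 -62:73 -60:73 -58:74 -56:73 -54:73 -52:74 -50:74 -48:75 -46:78 -44:78 -42:58 -40:53 -38:54 -36:54 -34:54 -32:55 -30:53 -28:54 -26:54 -24:54 -22:54 -20:54 -18:108 -16:126 -14:124 -12:62 -10:60 -8:67 -6:66 -4:66 -2:67 0:65 2:61 4:61 6:62 8:63 10:63 12:65 14:65 16:68 18:69 20:70 22:78 24:143 26:190 28:196 30:200 32:204 34:208 36:212 38:215
z 80.0 x 95.0 -70:71 -68:70 -66:71 -64:72 -62:73 -60:72 -58:73 -56:72 -54:73 -52:73 -50:73 -48:95 -46:104 -44:99 -42:52 -40:49 -38:49 -36:48 -34:49 -32:48 -30:49 -28:50 -26:50 -24:49 -22:51 -20:52 -18:121 -16:129 -14:128 -12:58 -10:137 -8:140 -6:139 -4:139 -2:138 0:139 2:138 4:139 6:138 8:139 10:138 12:139 14:139 16:140 18:138 20:139 22:139 24:139 26:139 28:128 30:113 32:100 34:93 36:93 38:93
```

Request:
play_rows --pt "0 0 0 0 0.1 0 1" --pt "0 0 0 0 0.2 0 1" --pt "0 0 0 0 0.3 0 1" --pt "0 0 0 0 0.3 0 1" --pt "0 0 0 0 0.3 0 1"

```text
time_s: 14.65
eef_pos: [565.4, -27.0, 85.8]
orientation: [-179.9, -30.1, 9.4]
wrist_force: [-1.9, 3.8, 2.7]
grip_width: 0.4
```

```bash
python3 go.py 58,14,42 58,4,42
```

```text
t 14.65 deck TCP [ 57.5 -16.5  42.8] q [ 46.  24. -48. 129.  67.  11. -49.] F [-1.9  3.8  2.7] w 0.4
58,14,42 [ 0.04 -3.05  0.08] [ 0.  -0.1 -0.1]
58,4,42 [ 0.04 -2.05  0.08] [ 0.  -0.1 -0.1]
```

Request:
play_rows --pt "0 0 0 0 -0.8 0 1" --pt "0 0 0 0 -1.6 0 1" --pt "0 0 0 0 -2.4 0 1" --pt "0 0 0 0 -2.9 0 1" --pt "0 0 0 0 -3.2 0 1"

```text
time_s: 15.15
eef_pos: [560.3, 3.3, 85.9]
orientation: [180.0, -30.0, 9.4]
wrist_force: [-2.2, -6.9, 3.7]
grip_width: 0.0
```

```bash
python3 go.py 58,18,42
python3 - <<'E'
from station import env; import pickle
for n in("wrist","top"): pickle.dump(env.read_camera(n),open("a_%s.pkl"%n,"wb"))
E
python3 prof.py a_wrist.pkl 15 80 -60 40;python3 prof.py a_wrist.pkl 95 80 -60 40
```

```text
t 15.15 deck TCP [57.6 14.3 42.8] q [ 39.  22. -45. 130.  72.  12. -59.] F [-2.2 -6.9  3.7] w 0.0
58,18,42 [ 0.04 -0.37  0.08] [ 0.1 -0.  -0.2]
z 80.0 x 15.0 -60:0 -58:70 -56:63 -54:62 -52:61 -50:61 -48:61 -46:62 -44:62 -42:63 -40:63 -38:62 -36:63 -34:63 -32:63 -30:63 -28:64 -26:64 -24:64 -22:64 -20:65 -18:68 -16:68 -14:53 -12:48 -10:47 -8:48 -6:48 -4:48 -2:49 0:50 2:52 4:51 6:53 8:54 10:57 12:62 14:109 16:161 18:169 20:170 22:176 24:178 26:182 28:186 30:184 32:163 34:122 36:116 38:114
z 80.0 x 95.0 -60:0 -58:130 -56:130 -54:122 -52:71 -50:62 -48:62 -46:61 -44:62 -42:61 -40:61 -38:62 -36:62 -34:64 -32:63 -30:63 -28:63 -26:64 -24:62 -22:63 -20:74 -18:91 -16:90 -14:53 -12:42 -10:42 -8:42 -6:41 -4:43 -2:43 0:41 2:43 4:41 6:41 8:43 10:92 12:121 14:121 16:120 18:120 20:120 22:121 24:121 26:120 28:120 30:120 32:119 34:120 36:121 38:119
```

Request:
play_rows --pt "0 0 0 0 -0.1 0 1" --pt "0 0 0 0 -0.2 0 1" --pt "0 0 0 0 -0.3 0 1" --pt "0 0 0 0 -0.35 0 1" --pt "0 0 0 0 -0.35 0 1"

```text
time_s: 15.75
eef_pos: [559.8, 6.3, 85.9]
orientation: [180.0, -30.0, 9.3]
wrist_force: [-0.7, -5.7, 3.6]
grip_width: 0.4
```

```bash
python3 go.py 58,-2,42 58,-2,150
```

```text
t 15.75 deck TCP [57.6 17.3 42.8] q [ 39.  22. -45. 130.  72.  12. -60.] F [-0.7 -5.7  3.6] w 0.4
58,-2,42 [0.05 1.93 0.09] [ 0.1 -0.  -0.2]
58,-2,150 [  0.06   1.96 -10.71] [ 0.1 -0.  -0.2]
```

Request:
play_rows --pt "0 0 0 0 0.8 0 1" --pt "0 0 0 0 1.7 0 1" --pt "0 0 0 0 1.7 -3 1" --pt "0 0 0 0 1.7 -6 1" --pt "0 0 0 0 1.7 -9.5 1"

```text
time_s: 16.25
eef_pos: [532.0, -18.0, 140.6]
orientation: [-180.0, -30.0, 9.0]
wrist_force: [0.6, -0.6, 0.3]
grip_width: 0.7
```

Run:
```python
from station import env; from h import *
st=env.get_state(); print(st["eef_pos"],st["orientation"],np.round(st["joint_pos"]),st["time_s"])
print(rel(st,(460,100,420),R.from_euler("xyz",[180,0,20],degrees=True).as_matrix()))
```

```text
[531.96257311 -18.02878493 140.64706037] [-179.98287822  -29.9742134     9.03326897] [ 62.  17. -66. 131.  42.  16. -27.] 16.25
(array([  9.41, -12.79, -26.82]), array([  2.9, -29.9, -10.7]))
```

Request:
play_rows --pt "0 0 0 0 0 -3 1" --pt "0 -6 -2 1 -1 -7 1" --pt "1 -13 -4 2.5 -3 -11 0" --pt "1.5 -20 -6 4.5 -6 -15 -1" --pt "2 -26 -8 6.5 -9 -19 -1"

```text
time_s: 16.75
eef_pos: [494.7, 22.0, 269.2]
orientation: [179.1, -8.5, 15.7]
wrist_force: [0.6, -0.8, -0.3]
grip_width: 21.0
```

Run:
```python
from station import env; from h import *
st=env.get_state(); print(st["eef_pos"],st["orientation"],np.round(st["joint_pos"]),st["time_s"])
print(rel(st,(440,60,420),R.from_euler("xyz",[180,0,15],degrees=True).as_matrix()))
```

```text
[494.72581264  21.99560418 269.20643176] [179.08914571  -8.49320462  15.65902955] [ 60.   8. -70. 111.   9.  58.   2.] 16.75
(array([ -1.97,  -4.89, -15.62]), array([ 0.9, -8.5,  0.6]))
```

Request:
play_rows --pt "0 -3 0 -0.5 -1 -4 -1" --pt "0.5 -6 0.3 -1 -2 -8 -1" --pt "0.9 -8.5 0.6 -1.5 -3 -12 -1" --pt "0.9 -8.5 0.6 -2 -4.9 -15.6 -1" --pt "0.9 -8.5 0.6 -2 -4.9 -15.6 -1"

```text
time_s: 17.25
eef_pos: [440.3, 63.0, 421.0]
orientation: [180.0, -0.5, 15.2]
wrist_force: [-0.1, 0.5, -0.8]
grip_width: 60.8
```

```bash
python3 - <<'E'
from station import env; from h import *; import pickle
st=env.get_state(); print(st["eef_pos"],st["orientation"],np.round(st["joint_pos"]),st["time_s"])
pickle.dump(env.read_camera("wrist"),open("b.pkl","wb"))
pickle.dump(env.read_camera("top"),open("bt.pkl","wb"))
E
for x in 8 70; do python3 prof.py b.pkl $x 80 -110 110; done; python3 prof.py b.pkl 50 124 -110 110
python3 - <<'E'
# loose case by colour/shape in the wrist image
import pickle; from h import *
c=pickle.load(open("b.pkl","rb")); g=c["img"].astype(int)
m=((g.min(2)>150)&(g.max(2)-g.min(2)<30)).astype(np.uint8)
for k in cv2.findContours(m,0,2)[0]:
    if cv2.contourArea(k)>150: 
        r=cv2.minAreaRect(k); print(np.round(r[0]),np.round(r[1]),round(r[2]),cv2.contourArea(k),np.round(onz(c,r[0],80)))
E
```

```text
[440.33123204  63.01757373 420.98343617] [179.95068975  -0.46694739  15.2408994 ] [ 63.  -4. -70.  96.  -4.  85.   9.] 17.25
z 80.0 x 8.0 -110:56 -108:66 -106:95 -104:145 -102:186 -100:206 -98:211 -96:210 -94:200 -92:182 -90:162 -88:149 -86:144 -84:144 -82:144 -80:143 -78:145 -76:152 -74:168 -72:189 -70:205 -68:212 -66:217 -64:218 -62:211 -60:189 -58:163 -56:158 -54:172 -52:192 -50:206 -48:213 -46:216 -44:218 -42:219 -40:219 -38:219 -36:219 -34:220 -32:220 -30:220 -28:216 -26:200 -24:171 -22:147 -20:129 -18:106 -16:79 -14:62 -12:57 -10:57 -8:58 -6:58 -4:57 -2:57 0:58 2:58 4:58 6:58 8:58 10:58 12:58 14:58 16:59 18:58 20:58 22:58 24:63 26:90 28:142 30:190 32:213 34:219 36:222 38:223 40:215 42:186 44:157 46:146 48:144 50:151 52:176 54:204 56:218 58:221 60:222 62:222 64:218 66:200 68:185 70:198 72:214 74:218 76:219 78:219 80:220 82:220 84:220 86:220 88:220 90:221 92:221 94:222 96:222 98:223 100:223 102:223 104:221 106:200 108:160
z 80.0 x 70.0 -110:226 -108:224 -106:211 -104:186 -102:161 -100:150 -98:146 -96:145 -94:145 -92:144 -90:143 -88:143 -86:142 -84:146 -82:160 -80:187 -78:210 -76:
[... 1387 characters left out ...]
:171 84:198 86:211 88:216 90:220 92:219 94:208 96:211 98:220 100:223 102:223 104:224 106:225 108:225
[229. 375.] [16. 32.] 90 194.0 [ 494. -383.   80.]
[262. 331.] [ 24. 265.] 90 5456.5 [ 530. -262.   80.]
[ 12. 322.] [25. 18.] 4 355.5 [  48. -392.   80.]
[496. 290.] [31. 42.] 71 464.5 [942. -73.  80.]
[299. 277.] [57. 16.] 19 414.5 [ 562. -135.   80.]
[300. 247.] [55. 33.] 20 886.0 [547. -79.  80.]
[176. 262.] [27. 97.] 24 1682.0 [ 347. -163.   80.]
[333. 214.] [121. 138.] 13 8527.0 [582.  -9.  80.]
[231. 155.] [ 73. 138.] 18 9543.5 [396.  43.  80.]
[ 26. 116.] [103.  41.] 83 385.0 [59. 22. 80.]
[453.  38.] [53. 30.] 45 881.5 [675. 309.  80.]
[309.  16.] [28. 71.] 70 1659.0 [455. 272.  80.]
```

The slot is open. The 155 spans 67.5 to 107.5, the 80 spans 28 to 68, the 105 spans -65 to -25 and the 130 spans -105 to -65. That leaves 53 mm centred at y≈1.5. Next is the loose case at about (455,268), yaw about 36°.

Run:
```python
from station import env; from h import *
st=env.get_state()
print(rel(st,(455,268,260),R.from_euler("xyz",[180,0,36.5],degrees=True).as_matrix()))
```

```text
(array([  6.76, -19.69,  15.8 ]), array([ -0. ,  -0.3, -21.5]))
```

Request:
play_rows --pt "0 0 -5 1.4 -4 1 -1" --pt "0 0 -10 2.8 -8 4 -1" --pt "0 0 -15 4.1 -12 8 -1" --pt "0 0 -21 5.5 -16 12 -1" --pt "0 -0.3 -21.5 6.8 -19.7 15.8 -1"

```text
time_s: 17.85
eef_pos: [452.6, 241.1, 284.2]
orientation: [-179.8, 0.1, 36.7]
wrist_force: [1.7, -0.6, 0.2]
grip_width: 93.9
```

Run:
```python
from station import env; from h import *; import pickle
st=env.get_state(); print(st["eef_pos"],st["orientation"],np.round(st["joint_pos"]),st["time_s"])
c=env.read_camera("wrist"); pickle.dump(c,open("l.pkl","wb"))
u=proj(c,(455,268,100)); print("expected px",u)
g=cv2.cvtColor(c["img"],cv2.COLOR_RGB2GRAY)
for t in (130,180):
  m=(g>t).astype(np.uint8)
  for k in cv2.findContours(m,0,2)[0]:
    if cv2.contourArea(k)>400:
        r=cv2.minAreaRect(k); print(t,np.round(r[0]),np.round(r[1]),round(r[2]),cv2.contourArea(k),np.round(cv2.approxPolyDP(k,4,True)[:,0][:8]).tolist())
```

```text
[452.57047879 241.0978737  284.19558638] [-1.79756683e+02  1.20496143e-01  3.67470015e+01] [ 25.  20. -69. 101.  19.  73. -12.] 17.85
expected px [279.99439472 154.78659065]
130 [279. 358.] [49. 36.] 37 1210.5 [[258, 347], [253, 357], [282, 383], [289, 383], [302, 369], [306, 356], [301, 361], [282, 345]]
130 [260. 330.] [ 25. 389.] 90 7792.0 [[65, 322], [69, 336], [141, 341], [315, 343], [454, 334], [453, 323], [443, 318]]
130 [378. 255.] [90. 21.] 50 1255.0 [[348, 222], [386, 281], [399, 279], [412, 286], [371, 230]]
130 [449. 227.] [59. 71.] 45 3293.0 [[469, 197], [446, 195], [425, 209], [416, 231], [424, 252], [449, 259], [473, 245], [482, 216]]
130 [421. 195.] [32. 60.] 53 887.5 [[454, 190], [433, 180], [414, 180], [401, 195], [397, 213], [407, 226], [409, 211], [421, 198]]
130 [148. 249.] [ 89. 141.] 39 8543.0 [[161, 169], [154, 170], [77, 272], [153, 175], [160, 173], [83, 274], [103, 293], [101, 301]]
130 [281. 148.] [91. 34.] 2 2712.5 [[237, 133], [238, 164], [256, 163], [251, 160], [254, 150], [258, 163], [325, 164], [326, 134]]
130 [128.  68.] [111.  44.] 31 4481.0 [[91, 2
[... 389 characters left out ...]
69]]
180 [379. 256.] [86. 18.] 51 996.0 [[350, 224], [387, 280], [397, 277], [411, 285], [373, 234]]
180 [146. 253.] [ 74. 129.] 39 6390.5 [[157, 181], [85, 275], [104, 292], [107, 304], [113, 300], [122, 305], [178, 223], [185, 250]]
180 [282. 148.] [88. 32.] 2 1969.0 [[238, 133], [239, 163], [256, 143], [295, 143], [310, 150], [258, 149], [258, 159], [324, 164]]
180 [126.  67.] [104.  42.] 31 4078.5 [[92, 23], [75, 60], [160, 110], [178, 75]]
180 [141.  37.] [103.  18.] 31 1688.5 [[100, 5], [95, 20], [181, 71], [186, 55]]
180 [404.  45.] [148.  15.] 42 1779.5 [[345, 0], [452, 97], [461, 92], [363, 0]]
180 [158.  14.] [46. 33.] 31 1280.0 [[140, 0], [131, 17], [169, 39], [183, 11], [166, 0]]
```

Run:
```python
from station import env; from h import *; import pickle
c=pickle.load(open("l.pkl","rb")); st=env.get_state()
P=[onz(c,p,80) for p in((237,133),(326,134),(325,164.5),(238,164.5))]
print(np.round(P)); C=np.mean(P,0); d=(P[1]-P[0])+(P[2]-P[3]); yaw=np.degrees(np.arctan2(d[1],d[0])); print(C,yaw,np.linalg.norm(d)/2,np.linalg.norm(P[0]-P[3]))
Rt=R.from_euler("xyz",[180,0,yaw],degrees=True).as_matrix()
print(st["eef_pos"],rel(st,(C[0],C[1],140),Rt),rel(st,(C[0],C[1],89.7),Rt))
```

```text
[[403. 257.  80.]
 [485. 317.  80.]
 [507. 289.  80.]
 [425. 228.  80.]]
[455.13852399 272.46338987  80.        ] 36.50442453385936 102.0124938644617 36.62751942868223
[449.55856343 245.94937609 279.84124889] (array([ 2.13, -1.67, 13.98]), array([-0.4,  0.4,  0.5])) (array([ 2.16, -1.63, 19.01]), array([-0.4,  0.4,  0.5]))
```

Request:
play_rows --pt "0 0 0 1 -0.8 2 -1" --pt "0 0 0 1.9 -1.5 5 -1" --pt "0 0 0 1.9 -1.5 8 -1" --pt "0 0 0 1.9 -1.5 11 -1" --pt "0 0 0 1.9 -1.5 11 -1"

```text
time_s: 18.4
eef_pos: [457.3, 262.1, 173.4]
orientation: [-179.7, 0.4, 36.5]
wrist_force: [0.7, -0.6, 0.2]
grip_width: 94.0
```

Run:
```python
from station import env; from h import *
st=env.get_state()
Rt=R.from_euler("xyz",[180,0,36.5],degrees=True).as_matrix()
print(np.round(st["joint_pos"]),st["eef_pos"],rel(st,(455,272.5,89.5),Rt))
```

```text
[ 16.  28. -62. 107.  28.  63. -21.] [457.25890713 262.09396753 173.36728402] (array([ 0.49, -0.93,  8.39]), array([-0.3,  0.4,  0. ]))
```

Request:
play_rows --pt "-0.3 0.4 0 0.5 -0.9 0.5 -1" --pt "-0.3 0.4 0 0.5 -0.9 2.5 -1" --pt "-0.3 0.4 0 0.5 -0.9 5 -1" --pt "-0.3 0.4 0 0.5 -0.9 7 -1" --pt "-0.3 0.4 0 0.5 -0.9 8.4 -1"

```text
time_s: 18.9
eef_pos: [458.1, 274.4, 93.6]
orientation: [179.8, -0.5, 36.5]
wrist_force: [0.5, -0.2, 0.2]
grip_width: 93.9
```

Run:
```python
from station import env; from h import *
st=env.get_state()
Rt=R.from_euler("xyz",[180,0,36.5],degrees=True).as_matrix()
print(np.round(st["joint_pos"]),st["eef_pos"],rel(st,(455,272.5,89.5),Rt))
```

```text
[  9.  34. -57. 110.  35.  55. -27.] [458.06088502 274.44294546  93.56785029] (array([-0.36, -0.03,  0.4 ]), array([ 0.2, -0.5, -0. ]))
```

Request:
play_rows --pt "0.1 -0.3 0 -0.3 0 0.2 -1" --pt "0.1 -0.3 0 -0.3 0 0.2 1" --pt "0.1 -0.3 0 -0.3 0 0.2 1" --pt "0.1 -0.3 0 -0.3 0 0.2 1" --pt "0.1 -0.3 0 -0.3 0 0.2 1" --force 45

```text
time_s: 19.4
eef_pos: [455.8, 272.0, 92.3]
orientation: [179.9, -0.1, 36.5]
wrist_force: [-0.0, -0.3, 0.2]
grip_width: 65.1
```

Request:
play_rows --pt "0 0 0 0 0 0 1" --pt "0 0 0 0 0 0 1" --pt "0 0 0 0 0 -2 1" --pt "0 0 0 0 0 -5 1" --pt "0 0 0 0 0 -9 1"

```text
time_s: 19.9
eef_pos: [454.5, 271.5, 181.8]
orientation: [180.0, 0.0, 36.5]
wrist_force: [0.3, -1.2, -1.9]
grip_width: 59.7
```

Run:
```python
from station import env; from h import *
st=env.get_state()
print(np.round(st["joint_pos"]),st["eef_pos"],st["orientation"],st["wrist_force"],st["grip_width"])
p=np.load("deck.npy");Rd=deckR(p[2]);o=np.array([p[0],p[1],20])
print(o+Rd@[55,1.5,200], rel(st,o+Rd@[55,1.5,210],Rd@np.diag([1,-1,-1])))
```

```text
[ 15.  28. -63. 106.  28.  63. -22.] [454.45641334 271.46879122 181.75895485] [1.79980385e+02 4.37554492e-02 3.64957220e+01] [ 0.28570554 -1.21096725 -1.91408254] 59.66163195625163
[482.73847145 -22.7570601  220.70508076] (array([-15.68,  25.11,  -4.74]), array([-7. , 29.5, 26.3]))
```

Gripped and lifted: 59.7 mm opening, foot 92.3 mm below the TCP. Now I'll carry it to above the slot.

Request:
play_rows --pt "0 0 0 0 0 -4 1" --pt "0 2 4 0 1 -8 1" --pt "0 4 8 -1 4 -11 1" --pt "0 6 13 -3 8 -12 1" --pt "0 8 18 -6 12 -12.5 1"

```text
time_s: 20.4
eef_pos: [478.7, 157.2, 306.0]
orientation: [-178.9, -7.5, 19.8]
wrist_force: [0.7, -0.2, -2.2]
grip_width: 59.6
```

```bash
python3 go.py 54,1.5,240
python3 - <<'E'
from station import env
print(env.get_state()["eef_pos"],env.get_state()["orientation"])
E
```

```text
t 20.4 deck TCP [120.1 179.6 260.9] q [ 43.   7. -68. 106.   7.  64.  -8.] F [ 0.7 -0.2 -2.2] w 59.6
54,1.5,240 [-8.36 16.78  3.73] [-4.4 22.5  9.5]
[478.6870284  157.2030205  305.95482072] [-178.88824133   -7.48922883   19.78139421]
```

Request:
play_rows --pt "-1 4 2 -1 3.5 0 1" --pt "-2 8 4 -2.5 7 0.5 1" --pt "-3 12 6 -4 10.5 1 1" --pt "-4 17 8 -6 14 1.5 1" --pt "-4.4 22.5 9.5 -8 16.8 2.5 1"

```text
time_s: 20.9
eef_pos: [463.8, -27.7, 268.1]
orientation: [179.7, -30.2, 9.6]
wrist_force: [1.6, 0.5, -2.2]
grip_width: 59.5
```

```bash
python3 go.py 54,1.5,240
```

```text
t 20.9 deck TCP [ 61.8  -0.3 250.7] q [ 53. -15. -40. 130. -34.  37.  44.] F [ 1.6  0.5 -2.2] w 59.5
54,1.5,240 [-0.78 -0.18  1.07] [ 0.3 -0.2  0.1]
```

Request:
play_rows --pt "0.3 -0.2 0.1 -0.4 -0.1 0 1" --pt "0.3 -0.2 0.1 -0.75 -0.2 0.3 1" --pt "0.3 -0.2 0.1 -0.75 -0.2 1 1" --pt "0.3 -0.2 0.1 -0.75 -0.2 2 1" --pt "0.3 -0.2 0.1 -0.75 -0.2 2 1"

```text
time_s: 21.4
eef_pos: [467.8, -20.8, 245.2]
orientation: [-179.6, -29.6, 9.8]
wrist_force: [-1.0, -0.1, -2.1]
grip_width: 59.6
```

```bash
python3 go.py 54,1.5,200
python3 - <<'E'
from station import env; import pickle,cv2
c=env.read_camera("wrist"); pickle.dump(c,open("m.pkl","wb"))
cv2.imwrite("pics/m.png",cv2.resize(c["img"][:,:,::-1],(800,600),interpolation=cv2.INTER_CUBIC))
E
for x in 12 96; do python3 prof.py m.pkl $x 219 -36 36;done;  for x in 10 70; do python3 prof.py m.pkl $x 80 20 110; done
```

```text
t 21.4 deck TCP [ 54.7   5.9 228.4] q [ 53. -12. -42. 131. -33.  34.  43.] F [-1.  -0.1 -2.1] w 59.6
54,1.5,200 [-0.05  0.47  2.84] [-0.5  0.4  0.2]
z 219.0 x 12.0 -36:58 -34:58 -32:59 -30:60 -28:61 -26:59 -24:61 -22:60 -20:62 -18:63 -16:63 -14:65 -12:85 -10:133 -8:185 -6:201 -4:203 -2:203 0:205 2:204 4:204 6:204 8:205 10:203 12:204 14:205 16:205 18:206 20:207 22:207 24:207 26:197 28:141 30:130 32:126 34:96
z 219.0 x 96.0 -36:46 -34:36 -32:25 -30:20 -28:22 -26:21 -24:22 -22:19 -20:23 -18:21 -16:24 -14:29 -12:38 -10:54 -8:90 -6:153 -4:200 -2:207 0:208 2:208 4:207 6:208 8:208 10:209 12:210 14:212 16:212 18:213 20:214 22:214 24:215 26:177 28:133 30:130 32:97 34:123
z 80.0 x 10.0 20:96 22:96 24:95 26:96 28:113 30:138 32:142 34:131 36:163 38:194 40:203 42:210 44:215 46:218 48:201 50:152 52:140 54:192 56:215 58:217 60:218 62:218 64:217 66:189 68:144 70:189 72:212 74:213 76:213 78:213 80:213 82:214 84:215 86:216 88:216 90:216 92:216 94:217 96:217 98:218 100:218 102:218 104:217 106:195 108:156
z 80.0 x 70.0 20:102 22:102 24:102 26:103 28:138 30:201 32:217 34:208 36:195 38:197 40:199 42:192 44:179 46:176 48:167 50:155 52:153 54:155 56:155 58:155 60:156 62:156 64:149 66:114 68:105 70:139 72:148 74:149 76:148 78:146 80:125 82:153 84:199 86:214 88:219 90:221 92:224 94:211 96:203 98:218 100:219 102:220 104:219 106:199 108:156
```

Request:
play_rows --pt "-0.3 0.2 0.1 0 0.2 0.5 1" --pt "-0.5 0.4 0.2 -0.05 0.4 1 1" --pt "-0.5 0.4 0.2 -0.05 0.4 1.5 1" --pt "-0.5 0.4 0.2 -0.05 0.4 1.5 1" --pt "-0.5 0.4 0.2 -0.05 0.4 1.5 1"

```text
time_s: 21.95
eef_pos: [474.6, -24.8, 232.5]
orientation: [180.0, -30.0, 9.4]
wrist_force: [-0.1, 0.7, -1.8]
grip_width: 59.7
```

```bash
python3 go.py 54,1.5,200
python3 - <<'E'
from station import env; import pickle,cv2
c=env.read_camera("wrist"); pickle.dump(c,open("m.pkl","wb"))
cv2.imwrite("pics/m.png",cv2.resize(c["img"][:,:,::-1],(800,600),interpolation=cv2.INTER_CUBIC))
E
python3 go.py
for x in 12 96; do python3 prof.py m.pkl $x 201 -36 30;done; python3 prof.py m.pkl 40 245 -20 20
```

```text
t 21.95 deck TCP [ 53.7   0.8 214.4] q [ 53. -10. -44. 132. -32.  30.  42.] F [-0.1  0.7 -1.8] w 59.7
54,1.5,200 [ 0.03 -0.07  1.44] [ 0.1 -0.  -0.1]
t 22.0 deck TCP [ 53.8   0.8 214.5] q [ 53. -10. -44. 132. -32.  30.  42.] F [-0.3 -0.3 -2. ] w 59.7
z 201.0 x 12.0 -36:58 -34:59 -32:59 -30:60 -28:62 -26:60 -24:60 -22:62 -20:61 -18:62 -16:69 -14:103 -12:160 -10:192 -8:200 -6:201 -4:201 -2:202 0:201 2:202 4:202 6:204 8:205 10:205 12:206 14:206 16:206 18:207 20:194 22:140 24:131 26:124 28:95
z 201.0 x 96.0 -36:23 -34:23 -32:23 -30:24 -28:23 -26:21 -24:22 -22:28 -20:37 -18:50 -16:84 -14:141 -12:193 -10:205 -8:206 -6:207 -4:207 -2:207 0:206 2:207 4:210 6:211 8:211 10:212 12:212 14:214 16:214 18:210 20:152 22:130 24:127 26:87 28:130
z 245.0 x 40.0 -20:59 -18:56 -16:56 -14:56 -12:58 -10:60 -8:106 -6:134 -4:183 -2:193 0:199 2:205 4:211 6:207 8:150 10:133 12:132 14:132 16:131 18:131
```

Held case: left body edge at 21 against 20.8 expected, bar centred on the TCP, so it hangs square. Lowering into the slot.

Request:
play_rows --pt "0 0 0 0 -0.07 1.5 1" --pt "0 0 0 0 -0.07 3 1" --pt "0 0 0 0 -0.07 4.5 1" --pt "0 0 0 0 -0.07 6 1" --pt "0 0 0 0 -0.07 7.5 1"

```text
time_s: 22.5
eef_pos: [512.1, -18.3, 167.5]
orientation: [179.9, -30.1, 9.4]
wrist_force: [-0.4, -0.8, -2.0]
grip_width: 59.6
```

```bash
python3 go.py 54,1.5,92.3
```

```text
t 22.5 deck TCP [ 54.1   1.  139.1] q [ 52.   5. -51. 132.  -8.  16.  19.] F [-0.4 -0.8 -2. ] w 59.6
54,1.5,92.3 [-0.01 -0.06  4.68] [ 0.1 -0.1 -0.1]
```

Request:
play_rows --pt "0 0 0 0 -0.05 0.8 1" --pt "0 0 0 0 -0.05 1.6 1" --pt "0 0 0 0 -0.05 2.4 1" --pt "0 0 0 0 -0.05 3.2 1" --pt "0 0 0 0 -0.05 3.8 1"

```text
time_s: 23.0
eef_pos: [530.5, -14.5, 134.8]
orientation: [179.9, -30.0, 9.4]
wrist_force: [0.3, -0.1, -1.7]
grip_width: 59.6
```

```bash
python3 go.py 54,1.5,92.3
```

```text
t 23.0 deck TCP [ 54.1   1.7 101.4] q [ 41.  11. -42. 132.  11.  11.   0.] F [ 0.3 -0.1 -1.7] w 59.6
54,1.5,92.3 [-0.01  0.01  0.91] [ 0.1  0.  -0.1]
```

Request:
play_rows --pt "0 0 0 0 0 0.3 1" --pt "0 0 0 0 0 0.5 1" --pt "0 0 0 0 0 0.7 1" --pt "0 0 0 0 0 0.8 1" --pt "0 0 0 0 0 0.9 1"

```text
time_s: 23.5
eef_pos: [534.7, -14.2, 127.3]
orientation: [179.9, -30.0, 9.4]
wrist_force: [-31.4, -5.4, 32.3]
grip_width: 59.8
```

```bash
python3 go.py 54,1.5,92.3
```

```text
t 23.5 deck TCP [53.9  1.3 92.8] q [ 47.  14. -49. 131.  29.  11. -16.] F [-31.4  -5.4  32.3] w 59.8
54,1.5,92.3 [ 0.01 -0.02  0.05] [ 0.2  0.  -0.1]
```

Floor contact (about 44 N along the deck normal). I'll ease off and release.

Request:
play_rows --pt "0 0 0 0 0 -0.1 1" --pt "0 0 0 0 0 -0.15 1" --pt "0 0 0 0 0 -0.15 0.3" --pt "0 0 0 0 0 -0.15 -1" --pt "0 0 0 0 0 -0.15 -1"

```text
time_s: 24.0
eef_pos: [534.3, -13.9, 128.8]
orientation: [179.9, -30.0, 9.4]
wrist_force: [-0.4, 0.2, 0.9]
grip_width: 72.6
```

Request:
play_rows --pt "0 0 0 0 0 -0.2 -1" --pt "0 0 0 0 0 -1 -1" --pt "0 0 0 0 0 -3 -1" --pt "0 0 0 0 0 -5 -1" --pt "0 0 0 0 0 -8 -1"

```text
time_s: 24.5
eef_pos: [504.4, -24.7, 173.6]
orientation: [179.4, -29.2, 9.1]
wrist_force: [0.1, -1.0, 0.7]
grip_width: 94.0
```

```bash
python3 go.py
python3 - <<'E'
from station import env; from h import *
st=env.get_state()
print(st["eef_pos"],rel(st,(430,0,430),R.from_euler("xyz",[180,0,10],degrees=True).as_matrix()))
E
```

```text
t 24.5 deck TCP [ 49.6  -4.  148.7] q [ 71.   6. -70. 132.  -0.  18.  12.] F [ 0.1 -1.   0.7] w 94.0
[504.35011913 -24.71914422 173.56063482] (array([  6.45,  -3.37, -25.81]), array([  0.8, -29.2,  -1. ]))
```

Request:
play_rows --pt "0 -3 0 0.5 -0.3 -4 -1" --pt "0 -9 0 1.5 -1 -9 -1" --pt "0.4 -16 -0.5 3 -1.7 -14 -1" --pt "0.8 -23 -1 4.5 -2.5 -19 -1" --pt "0.8 -29 -1 6 -3.2 -23 -1"

```text
time_s: 25.0
eef_pos: [456.7, -8.8, 332.1]
orientation: [179.9, -2.4, 10.0]
wrist_force: [-0.2, 1.8, 0.7]
grip_width: 93.9
```

Request:
play_rows --pt "0 0 0 0 -1 -2 -1" --pt "0 0 0 0 -3 -4 -1" --pt "0 0 0 0 -5 -5 -1" --pt "0 0 0 0 -5 -5 -1" --pt "0 0 0 0 -5 -5 -1"

```text
time_s: 25.5
eef_pos: [446.3, 40.9, 379.6]
orientation: [-179.8, -2.7, 10.2]
wrist_force: [0.5, -0.5, -0.9]
grip_width: 93.9
```

```bash
python3 - <<'E'
from station import env; import pickle,cv2
from h import *
st=env.get_state(); print(st["eef_pos"],st["orientation"],st["time_s"])
c=env.read_camera("wrist"); pickle.dump(c,open("f.pkl","wb")); pickle.dump(env.read_camera("top"),open("ft.pkl","wb"))
p=np.load("deck.npy");Rd=deckR(p[2]);o=np.array([p[0],p[1],20])
print(proj(c,o+Rd@[0,110,60]),proj(c,o+Rd@[160,-110,60]))
E
for x in 8 95; do python3 prof.py f.pkl $x 80 -110 110 | tr ' ' '\n' | awk -F: 'NF==2' | awk -F: '{printf "%s:%s ",$1,$2}'; echo; done
```

```text
[446.30107551  40.90039202 379.60300174] [-179.76904118   -2.67367995   10.20874758] 25.5
[286.61224734 128.10474552] [383.81649746 289.33160445]
-110:56 -108:63 -106:92 -104:142 -102:187 -100:207 -98:210 -96:208 -94:200 -92:180 -90:158 -88:145 -86:142 -84:141 -82:141 -80:142 -78:143 -76:146 -74:160 -72:183 -70:202 -68:210 -66:215 -64:218 -62:213 -60:193 -58:165 -56:153 -54:169 -52:191 -50:206 -48:211 -46:201 -44:175 -42:153 -40:145 -38:144 -36:144 -34:145 -32:145 -30:143 -28:135 -26:116 -24:100 -22:119 -20:165 -18:197 -16:209 -14:215 -12:219 -10:217 -8:202 -6:174 -4:170 -2:184 0:189 2:178 4:158 6:148 8:147 10:146 12:146 14:147 16:147 18:144 20:132 22:109 24:86 26:84 28:114 30:166 32:201 34:214 36:219 38:221 40:221 42:209 44:174 46:148 48:142 50:148 52:169 54:201 56:217 58:220 60:220 62:220 64:218 66:198 68:178 70:196 72:213 74:217 76:217 78:218 80:218 82:218 84:218 86:218 88:218 90:219 92:220 94:220 96:220 98:220 100:220 102:221 104:219 106:202 108:153 
-110:50 -108:59 -106:96 -104:155 -102:198 -100:212 -98:215 -96:216 -94:215 -92:214 -90:215 -88:215 -86:215 -84:217 -82:218 -80:219 -78:220 -76:221 -74:222 -72:222 -70:222 -68:217 -66:197 -64:188 -62:207 -60:218 -58:219 -56:220 -54:220 -52:220 -50:221 -48:221 -46:221 -44:222 -42:222 -40:222 -38:223 -36:224 -34:224 -32:224 -30:224 -28:219 -26:195 -24:147 -22:103 -20:107 -18:161 -16:207 -14:220 -12:222 -10:222 -8:222 -6:223 -4:224 -2:224 0:224 2:224 4:225 6:225 8:226 10:226 12:227 14:227 16:227 18:221 20:197 22:162 24:141 26:125 28:120 30:134 32:136 34:115 36:86 38:77 40:88 42:98 44:102 46:106 48:114 50:121 52:122 54:123 56:124 58:123 60:123 62:120 64:120 66:122 68:136 70:159 72:158 74:161 76:185 78:201 80:204 82:207 84:208 86:203 88:179 90:154 92:154 94:193 96:223 98:226 100:227 102:228 104:225 106:206 108:159
```

Run:
```python
import pickle,cv2
c=pickle.load(open("f.pkl","rb"));t=pickle.load(open("ft.pkl","rb"))
a=cv2.resize(c["img"][110:310,265:425,::-1],(480,600),interpolation=cv2.INTER_CUBIC)
b=cv2.resize(t["img"][60:270,80:440,::-1],(320,187))
import numpy as np
o=np.zeros((600,800,3),np.uint8);o[:,:480]=a;o[:187,480:]=b
cv2.imwrite("pics/f.png",o)
```

```text
(no output)
```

View pics/f.png

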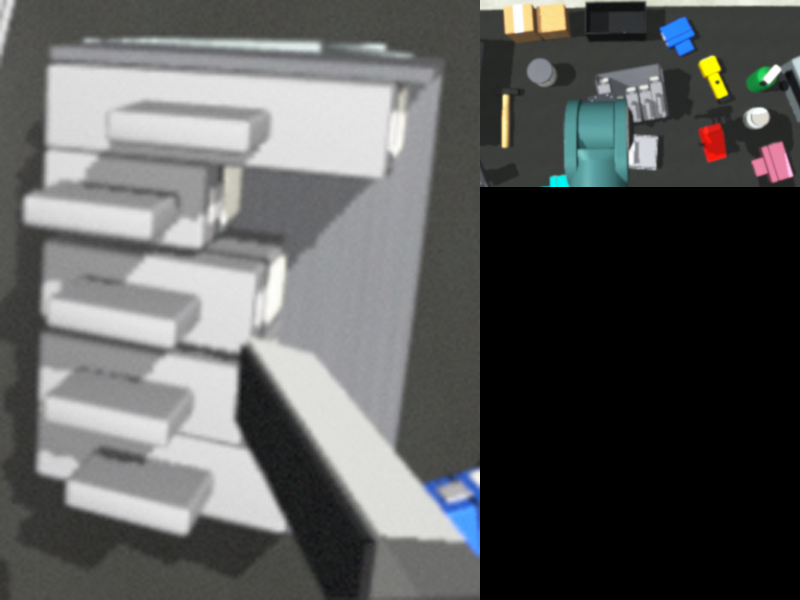

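The last view shows five cases standing square with their fronts in line along the lip. Their bars are at (185,128), (100,210), (120,312), (115,405) and (135,492), in the order 155, 80, loose 105, 105, 130. The gripper is clear.

Run:
```python
from station import env
print(env.get_state()["wrist_force"],env.job_done())
```

```text
the job is handed in; nothing more can be done
[ 1.06546407 -0.38620579  0.22329801] None
```

The loose case now stands in the rack directly beside its twin, and I handed the job in at about 25.6 s. The order from the left is 155, 80, loose 105, row 105, 130.

**Last checks:**
- All five cases look square, with fronts in line at the lip and grip bars up.
- Measured gaps are about 5 mm between the loose case and its twin, and about 8 mm to the 80.
- When I lowered the loose case it met the rack floor with about 44 N, and I eased off before letting go. No force reading was over 120 N.
- The gripper is clear. In the parts of the last top view the arm did not hide, the other things on the shelf looked unmoved.

**What did not go smoothly:**
- Sliding the 105 by its grip bar did not push the 130. The 105 rolled in the grip and sprang back about 10 mm when released.
- The 130 also rolled and jammed, so I eased it up by about 4 mm at the gripper inside its place and set it down again. It was not lifted out of the rack.
- I opened the rest of the slot by pushing both sides low down with the shut fingers.

In the final close-up a finger hid the rear ends of the 105 and the 130, so I checked those two only at the front and by their left and right edges.

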